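# Seat the reactor tube and lay its support balls

### The job

Push the clear reactor tube, narrow end first, fully home onto the slanted spigot of the holder. Then scoop at least three of the white ceramic support balls out of the grey tray with the blue scoop and tip them into the tube without spilling any on the bench, and finally set the scoop back down flat in the tray. Leave the spanner, the jar, the beaker and the stopper where they are.

Things in the scene. Friction and masses are not known exactly. Their poses are not given: they have to be found in the camera images.
- tube: Loose rigid clear tube, open at both ends, 92 mm long, 0.12 kg, standing on its narrow end. From the foot up: 52 mm straight sleeve, outside dia 43, bore dia 36; widens over 16 mm; top 24 mm a straight round filling mouth, outside dia 60, inside dia 53: grip it there across the outside, tool along the axis. Origin: centre of the foot (narrow end); z: along the axis to the mouth
- tube_mouth (a point): Centre of the tube's open mouth rim, 92 mm along its axis from the foot
- spigot: Fixed pale metal spigot with black bands on an aluminium flange, leaning 25 degrees from vertical toward the holder's -x (the robot's side). Dia 34, 38 mm long, the last 4 mm tapering to dia 29; flange dia 57. The tube slides on with 1 mm play all round, freely, until its foot meets the flange. Origin: centre of the flange face where the foot rests; z: out along the slanting axis; y: level
- holder: Fixed holder under the spigot: dark steel base plate 116 x 100 x 12 mm with two aluminium cheeks. Origin: centre of its underside on the bench; the spigot's flange centre is 6 mm ahead (+x) and 56 mm up
- tray: Fixed pale grey metal tray, 178 x 52 mm, walls 24 mm high, holding balls and scoop. Origin: centre of its underside; floor 3 mm thick. Along x: flat floor, 46 mm wide inside, from x = -86 to +70 mm; then the end wall slopes up and out, 60 degrees from level, to its 31 mm high rim at x = +88 mm. The scoop stands at the -x end, nose to +x; the balls lie ahead of it, x = +10 to +60 mm
- scoop: Loose blue plastic scoop, 0.09 kg. Flat floor 2 mm thick with a thin straight lip as its nose at +x, side and back walls 22 mm high, 41.5 mm wide outside, 36.5 mm inside. Origin: centre of the bowl's underside; x: toward the nose (tip at x = +41 mm; back wall at x = -26 mm); z: up. Open to the front beyond x = +23 mm
- scoop_grip (a point): Where to hold the scoop's grey handle: on its centre line, at x = -35 mm, z = +69 mm in the scoop's frame. The handle is a bar 14 mm wide (y), 17 mm deep, leaning back 8 degrees from vertical (top toward -x); it runs from 38 mm below this point to 28 mm above it along the bar. Grip it across y with the tool pointing down along the bar
- scoop_nose (a point): Middle of the edge of the scoop's lip, 41 mm ahead of the scoop's origin, 1 mm above its underside
- scoop_bowl (a point): Middle of the scoop's bowl, 9 mm above its underside
- ball_1_center (a point): Centre of ceramic ball 1 of 5: white, dia 12 mm, 10 g, loose; rolls on slopes over about 10 degrees
- ball_2_center (a point): Centre of ceramic ball 2 of 5: white, dia 12 mm, 10 g, loose; rolls on slopes over about 10 degrees
- ball_3_center (a point): Centre of ceramic ball 3 of 5: white, dia 12 mm, 10 g, loose; rolls on slopes over about 10 degrees
- ball_4_center (a point): Centre of ceramic ball 4 of 5: white, dia 12 mm, 10 g, loose; rolls on slopes over about 10 degrees
- ball_5_center (a point): Centre of ceramic ball 5 of 5: white, dia 12 mm, 10 g, loose; rolls on slopes over about 10 degrees
- spanner: Bystander: loose open-ended steel spanner, 27 x 174 x 4 mm, lying flat; origin: centre of its underside, y along it
- jar: Bystander: loose small screw jar with white lid and coloured ferrules in it, dia 42, 44 mm high; origin: centre of its underside
- beaker: Bystander: loose small clear beaker, dia 44, 57 mm high; origin: centre of its underside
- stopper: Bystander: loose red-brown rubber stopper, dia 33, 28 mm high; origin: centre of its underside
Mind the look-alikes: they are no part of the job. Leave any purple look-alike of the scoop alone.

How it is judged (in metres and radians):
On the way, in this order (a step that is already met when the one before it is completed fails the run):
1. the tube is fully home on the spigot (distance between tube and spigot below 0.005 m and angle between the z axis of tube and the z axis of spigot, either way round below 0.1 rad), for 0.3 s.
2. the scoop carries at least three balls, lifted clear of the tray (height (world z) of scoop_bowl above 0.06 m and (distance between each of ball_1_center, ball_2_center, ball_3_center and scoop_bowl below 0.042 m or distance between each of ball_1_center, ball_2_center, ball_4_center and scoop_bowl below 0.042 m or distance between each of ball_1_center, ball_2_center, ball_5_center and scoop_bowl below 0.042 m or distance between each of ball_1_center, ball_3_center, ball_4_center and scoop_bowl below 0.042 m or distance between each of ball_1_center, ball_3_center, ball_5_center and scoop_bowl below 0.042 m or distance between each of ball_1_center, ball_4_center, ball_5_center and scoop_bowl below 0.042 m or distance between each of ball_2_center, ball_3_center, ball_4_center and scoop_bowl below 0.042 m or distance between each of ball_2_center, ball_3_center, ball_5_center and scoop_bowl below 0.042 m or distance between each of ball_2_center, ball_4_center, ball_5_center and scoop_bowl below 0.042 m or distance between each of ball_3_center, ball_4_center, ball_5_center and scoop_bowl below 0.042 m)), for 0.2 s.
At the end, for the whole second after the job is handed in: Tube foot within 5 mm of the flange centre, axes within 0.1 rad; at least three balls inside the tube, below its rim, every other ball in the tray or scoop; the scoop flat (0.2 rad) on the tray's floor (within 9 mm), inside the tray; all released and at rest (all of step 1 and (((z of ball_1_center in the frame of tube between 0.03 and 0.088 m and x of ball_1_center in the frame of tube between -0.024 and 0.024 m and y of ball_1_center in the frame of tube between -0.024 and 0.024 m) and (z of ball_2_center in the frame of tube between 0.03 and 0.088 m and x of ball_2_center in the frame of tube between -0.024 and 0.024 m and y of ball_2_center in the frame of tube between -0.024 and 0.024 m) and (z of ball_3_center in the frame of tube between 0.03 and 0.088 m and x of ball_3_center in the frame of tube between -0.024 and 0.024 m and y of ball_3_center in the frame of tube between -0.024 and 0.024 m)) or ((z of ball_1_center in the frame of tube between 0.03 and 0.088 m and x of ball_1_center in the frame of tube between -0.024 and 0.024 m and y of ball_1_center in the frame of tube between -0.024 and 0.024 m) and (z of ball_2_center in the frame of tube between 0.03 and 0.088 m and x of ball_2_center in the frame of tube between -0.024 and 0.024 m and y of ball_2_center in the frame of tube between -0.024 and 0.024 m) and (z of ball_4_center in the frame of tube between 0.03 and 0.088 m and x of ball_4_center in the frame of tube between -0.024 and 0.024 m and y of ball_4_center in the frame of tube between -0.024 and 0.024 m)) or ((z of ball_1_center in the frame of tube between 0.03 and 0.088 m and x of ball_1_center in the frame of tube between -0.024 and 0.024 m and y of ball_1_center in the frame of tube between -0.024 and 0.024 m) and (z of ball_2_center in the frame of tube between 0.03 and 0.088 m and x of ball_2_center in the frame of tube between -0.024 and 0.024 m and y of ball_2_center in the frame of tube between -0.024 and 0.024 m) and (z of ball_5_center in the frame of tube between 0.03 and 0.088 m and x of ball_5_center in the frame of tube between -0.024 and 0.024 m and y of ball_5_center in the frame of tube between -0.024 and 0.024 m)) or ((z of ball_1_center in the frame of tube between 0.03 and 0.088 m and x of ball_1_center in the frame of tube between -0.024 and 0.024 m and y of ball_1_center in the frame of tube between -0.024 and 0.024 m) and (z of ball_3_center in the frame of tube between 0.03 and 0.088 m and x of ball_3_center in the frame of tube between -0.024 and 0.024 m and y of ball_3_center in the frame of tube between -0.024 and 0.024 m) and (z of ball_4_center in the frame of tube between 0.03 and 0.088 m and x of ball_4_center in the frame of tube between -0.024 and 0.024 m and y of ball_4_center in the frame of tube between -0.024 and 0.024 m)) or ((z of ball_1_center in the frame of tube between 0.03 and 0.088 m and x of ball_1_center in the frame of tube between -0.024 and 0.024 m and y of ball_1_center in the frame of tube between -0.024 and 0.024 m) and (z of ball_3_center in the frame of tube between 0.03 and 0.088 m and x of ball_3_center in the frame of tube between -0.024 and 0.024 m and y of ball_3_center in the frame of tube between -0.024 and 0.024 m) and (z of ball_5_center in the frame of tube between 0.03 and 0.088 m and x of ball_5_center in the frame of tube between -0.024 and 0.024 m and y of ball_5_center in the frame of tube between -0.024 and 0.024 m)) or ((z of ball_1_center in the frame of tube between 0.03 and 0.088 m and x of ball_1_center in the frame of tube between -0.024 and 0.024 m and y of ball_1_center in the frame of tube between -0.024 and 0.024 m) and (z of ball_4_center in the frame of tube between 0.03 and 0.088 m and x of ball_4_center in the frame of tube between -0.024 and 0.024 m and y of ball_4_center in the frame of tube between -0.024 and 0.024 m) and (z of ball_5_center in the frame of tube between 0.03 and 0.088 m and x of ball_5_center in the frame of tube between -0.024 and 0.024 m and y of ball_5_center in the frame of tube between -0.024 and 0.024 m)) or ((z of ball_2_center in the frame of tube between 0.03 and 0.088 m and x of ball_2_center in the frame of tube between -0.024 and 0.024 m and y of ball_2_center in the frame of tube between -0.024 and 0.024 m) and (z of ball_3_center in the frame of tube between 0.03 and 0.088 m and x of ball_3_center in the frame of tube between -0.024 and 0.024 m and y of ball_3_center in the frame of tube between -0.024 and 0.024 m) and (z of ball_4_center in the frame of tube between 0.03 and 0.088 m and x of ball_4_center in the frame of tube between -0.024 and 0.024 m and y of ball_4_center in the frame of tube between -0.024 and 0.024 m)) or ((z of ball_2_center in the frame of tube between 0.03 and 0.088 m and x of ball_2_center in the frame of tube between -0.024 and 0.024 m and y of ball_2_center in the frame of tube between -0.024 and 0.024 m) and (z of ball_3_center in the frame of tube between 0.03 and 0.088 m and x of ball_3_center in the frame of tube between -0.024 and 0.024 m and y of ball_3_center in the frame of tube between -0.024 and 0.024 m) and (z of ball_5_center in the frame of tube between 0.03 and 0.088 m and x of ball_5_center in the frame of tube between -0.024 and 0.024 m and y of ball_5_center in the frame of tube between -0.024 and 0.024 m)) or ((z of ball_2_center in the frame of tube between 0.03 and 0.088 m and x of ball_2_center in the frame of tube between -0.024 and 0.024 m and y of ball_2_center in the frame of tube between -0.024 and 0.024 m) and (z of ball_4_center in the frame of tube between 0.03 and 0.088 m and x of ball_4_center in the frame of tube between -0.024 and 0.024 m and y of ball_4_center in the frame of tube between -0.024 and 0.024 m) and (z of ball_5_center in the frame of tube between 0.03 and 0.088 m and x of ball_5_center in the frame of tube between -0.024 and 0.024 m and y of ball_5_center in the frame of tube between -0.024 and 0.024 m)) or ((z of ball_3_center in the frame of tube between 0.03 and 0.088 m and x of ball_3_center in the frame of tube between -0.024 and 0.024 m and y of ball_3_center in the frame of tube between -0.024 and 0.024 m) and (z of ball_4_center in the frame of tube between 0.03 and 0.088 m and x of ball_4_center in the frame of tube between -0.024 and 0.024 m and y of ball_4_center in the frame of tube between -0.024 and 0.024 m) and (z of ball_5_center in the frame of tube between 0.03 and 0.088 m and x of ball_5_center in the frame of tube between -0.024 and 0.024 m and y of ball_5_center in the frame of tube between -0.024 and 0.024 m))) and ((z of ball_1_center in the frame of tube between 0.03 and 0.088 m and x of ball_1_center in the frame of tube between -0.024 and 0.024 m and y of ball_1_center in the frame of tube between -0.024 and 0.024 m) or (x of ball_1_center in the frame of tray between -0.092 and 0.094 m and y of ball_1_center in the frame of tray between -0.027 and 0.027 m and z of ball_1_center in the frame of tray below 0.05 m) or distance between ball_1_center and scoop_bowl below 0.042 m) and ((z of ball_2_center in the frame of tube between 0.03 and 0.088 m and x of ball_2_center in the frame of tube between -0.024 and 0.024 m and y of ball_2_center in the frame of tube between -0.024 and 0.024 m) or (x of ball_2_center in the frame of tray between -0.092 and 0.094 m and y of ball_2_center in the frame of tray between -0.027 and 0.027 m and z of ball_2_center in the frame of tray below 0.05 m) or distance between ball_2_center and scoop_bowl below 0.042 m) and ((z of ball_3_center in the frame of tube between 0.03 and 0.088 m and x of ball_3_center in the frame of tube between -0.024 and 0.024 m and y of ball_3_center in the frame of tube between -0.024 and 0.024 m) or (x of ball_3_center in the frame of tray between -0.092 and 0.094 m and y of ball_3_center in the frame of tray between -0.027 and 0.027 m and z of ball_3_center in the frame of tray below 0.05 m) or distance between ball_3_center and scoop_bowl below 0.042 m) and ((z of ball_4_center in the frame of tube between 0.03 and 0.088 m and x of ball_4_center in the frame of tube between -0.024 and 0.024 m and y of ball_4_center in the frame of tube between -0.024 and 0.024 m) or (x of ball_4_center in the frame of tray between -0.092 and 0.094 m and y of ball_4_center in the frame of tray between -0.027 and 0.027 m and z of ball_4_center in the frame of tray below 0.05 m) or distance between ball_4_center and scoop_bowl below 0.042 m) and ((z of ball_5_center in the frame of tube between 0.03 and 0.088 m and x of ball_5_center in the frame of tube between -0.024 and 0.024 m and y of ball_5_center in the frame of tube between -0.024 and 0.024 m) or (x of ball_5_center in the frame of tray between -0.092 and 0.094 m and y of ball_5_center in the frame of tray between -0.027 and 0.027 m and z of ball_5_center in the frame of tray below 0.05 m) or distance between ball_5_center and scoop_bowl below 0.042 m) and x of scoop in the frame of tray between -0.08 and 0.08 m and y of scoop in the frame of tray between -0.02 and 0.02 m and z of scoop in the frame of tray below 0.012 m and angle between scoop's own z axis and vertical below 0.2 rad and linear speed of each of scoop, tube below 0.02 m/s); the robot touches nothing.
It fails at once if the spanner is pushed more than 25 mm away (distance of spanner from where it was at the start of the episode above 0.025 m).
It fails at once if the jar is pushed more than 25 mm away (distance of jar from where it was at the start of the episode above 0.025 m).
It fails at once if the beaker is pushed more than 25 mm away (distance of beaker from where it was at the start of the episode above 0.025 m).
It fails at once if the stopper is pushed more than 25 mm away (distance of stopper from where it was at the start of the episode above 0.025 m).
It also fails if it takes over 72 s, if anything falls off the work surface, if the arm or the gripper's body presses on something with over 40 N, if the wrist force passes 120 N, or if a joint passes its speed limit or range.

### The arm

A 6-joint arm with a two-finger parallel gripper is mounted at the origin on a cart in front of the work surface, level with it; the furniture and walls round the work are solid. World frame = base frame: x ahead of the robot, y to its left, z up, the work surface at z = 0. Lengths are in mm, angles in rad, forces in N, time in s.
With the tool pointing down it reaches from about 275 to 750 mm from the base axis. Payload 10.2 kg.
Tool frame: the origin (TCP) lies between the finger pads, 19 mm behind the fingertips; this is the grasp point; z points along the fingers, y is the line along which they close (so a half turn about z gives the same grasp; the last joint's range is limited). The gripper opens to 85 mm and grips with 20 to 120 N. Pads are 22 mm wide; open, the fingers measure 114 mm over their backs; the gripper's body (76 mm by 85 mm) begins 54 mm behind the grasp point. The pads swing forward as they close: fully open they stand 13 mm farther back than shut.
Start: joints at [-1.377, 0.313, 1.498, -0, 1.331, -0.223], TCP at [212.527, -480.066, 249.994] pointing down, gripper open.
Joint ranges: [-2.94, 2.94], [-0.97, 2.17], [0.19, 2.56], [-1.23, 4.37], [0.02, 3.11], [-2.88, 2.88]. Speed limits (rad/s): [2.39, 2.39, 3.01, 3.14, 3.14, 3.14].

### API

Orientations are given as a unit quaternion [w, x, y, z].
In Python, from rig import status, capture, camera_info, ticket gives the robot as it stands.
- The arm moves only by the shell command python3 -m crank 'ROWS' [FORCE]. ROWS is JSON, a list of rows, each a list of 7 numbers: the shift along the tool's x, y, z as a fraction of full scale, then the turn, a rotation vector about the tool's x, y, z as a fraction of full scale, then the closure, from 0 (fully open) to 1 (shut). A call has 1 to 12 rows; each row is the pose to reach, as a shift and turn from the pose commanded when the call began, along the tool's axes at that moment; what a row does not reach only later rows make up. Full scale, the value 1, is 0.1 m for a shift and 45 degrees for a turn. A row lasts 1/10 s, in which the tool goes at most 50 mm and 8.59 degrees, less where a joint would pass 70% of its speed; a pose out of reach is approached as far as the arm can. A call with a number of a shift or a turn outside -1 to 1 is refused whole. A call with a gripper value outside its range is refused whole. The fingers move at their own pace and stop on an object; FORCE is the grip in N (left out, the last holds). Time passes only in rows, so rows that repeat a pose let the fingers close. It gives the time, the measured TCP pose, the force, the opening and the grip force at its end, in the units of the state.
- status.sense(): the state, without advancing time (a new reading comes with each control period).
- capture(name): name is "scene" or "top" or "wrist"; returns (picture, depth): 400x640x3 uint8, red, green, blue; 400x640 float32, mm along the optical axis (not along the pixel's ray), 0 where there is no reading.
- camera_info(name): a dict with "K" (3x3 intrinsics, pixels), "camera_from_world" (4x4, takes a point from world to camera coordinates). Camera axes: x right, y up, looking along -z (the intrinsics and any distortion apply to the point x, -y, -z); pixel columns grow to the right and rows downward; lengths in mm; the calibration is good to about 2 mm. A picture is of the moment at which its call begins: read the wrist's pose just before it. camera_info takes no time and is no camera call; for the wrist camera it gives the pose at the moment of the call.
- ticket.finish_job(): hands the job in; it is judged then, once.
The state is a dict: "time_s": time; "joints": joint angles; "dq": joint speeds; "tau": joint torques, N m; "eef_pos": TCP position; "ee_rot": TCP orientation; "force": force on the tool from outside, world axes, zero at the start; "wrist_torque": the same for the moment, N m; "grip_width": opening from 0.0 (shut) to 1.0 (fully open); "grip_force": force on a finger pad.
Only numpy, scipy, OpenCV 4.12 (cv2) and the standard library are available. Lean on these libraries where they do the work, as an engineer would, in place of code of your own. Each camera call takes 0.05 s, during which the arm holds its last target. There are 200 camera calls.

## Working session

There is one attempt and no reset: what is moved stays moved. The work goes in short steps, Python scripts to look and compute and a shell command to move; the robot and the scene stay as the last step left them, time stands still between calls to the robot, and variables do not carry over. Pictures are saved under pics/ and viewed, at most 10 in all, crops included, and the job is handed in when it is done.

```bash
ls; mkdir -p pics
python3 - <<'E'
from rig import status,capture,camera_info
import cv2,numpy as np
s=status.sense();print({k:np.round(v,3).tolist() if not isinstance(v,dict) else v for k,v in s.items()})
for n in("scene","top"):
    p,d=capture(n);np.savez(f"{n}0.npz",p=p,d=d);cv2.imwrite(f"pics/{n}0.png",p[:,:,::-1]);c=camera_info(n);print(n,c)
E
```

```text
pics
{'time_s': 0.0, 'joints': [-1.377, 0.313, 1.498, -0.0, 1.331, -0.223], 'dq': [0.001, -0.001, -0.0, -0.001, 0.001, 0.001], 'tau': [-0.0, -41.226, -25.975, -0.0, 0.004, -0.0], 'eef_pos': [212.46, -479.815, 249.42], 'ee_rot': [-0.001, 0.978, 0.207, 0.0], 'force': [0.278, -0.118, -0.269], 'wrist_torque': [0.022, -0.019, 0.003], 'grip_force': 0.0, 'grip_width': 1.0}
scene {'K': array([[408.10165127,   0.        , 318.54251219],
       [  0.        , 408.10165127, 202.41939288],
       [  0.        ,   0.        ,   1.        ]]), 'camera_from_world': array([[ 8.53846069e-01, -5.20504513e-01,  4.68418757e-03,
        -3.50035994e+02],
       [ 3.89092176e-01,  6.44200617e-01,  6.58492858e-01,
        -3.65078802e+02],
       [-3.45766061e-01, -5.60428957e-01,  7.52572398e-01,
        -9.94544023e+02],
       [ 0.00000000e+00,  0.00000000e+00,  0.00000000e+00,
         1.00000000e+00]])}
top {'K': array([[432.54645807,   0.        , 314.8880097 ],
       [  0.        , 432.54645807, 199.22699539],
       [  0.        ,   0.        ,   1.        ]]), 'camera_from_world': array([[-1.81320548e-02, -9.99681569e-01, -1.75496072e-02,
         1.86264040e+02],
       [ 9.89592540e-01, -2.04495788e-02,  1.42437426e-01,
        -5.05760726e+02],
       [-1.42750952e-01, -1.47842771e-02,  9.89648216e-01,
        -1.39648597e+03],
       [ 0.00000000e+00,  0.00000000e+00,  0.00000000e+00,
         1.00000000e+00]])}
```

View pics/scene0.png

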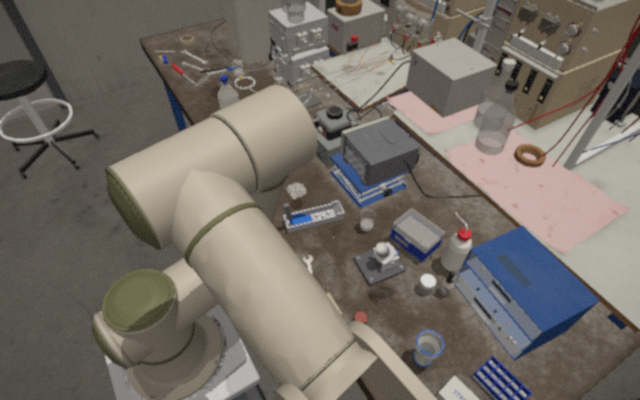

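View pics/top0.png

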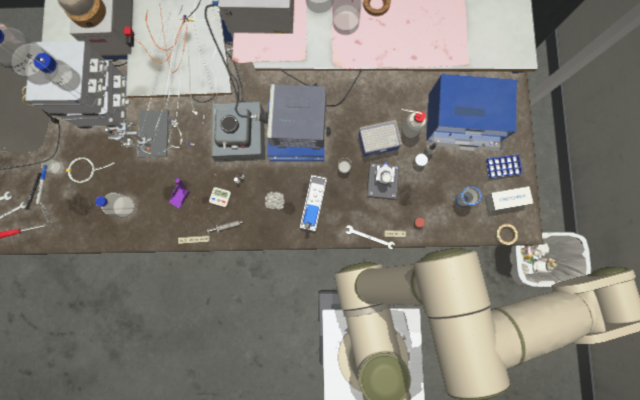

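Scene: the tube candidates are the blue-rimmed clear one at top(468,197) / scene(428,347), the small clear beaker at top(344,167) and a bottle at top(120,205). The tray with the blue scoop is at top(313,203), and the purple look-alike is at top(178,193). The holder is at top(382,180), and the spanner, stopper and jar are at (370,237), (420,222) and (421,160).

```bash
cat > h.py <<'E'
import numpy as np,cv2
from rig import status,capture,camera_info
from scipy.spatial.transform import Rotation as R
def unproj(c,u,v,z):
    K=c["K"];M=np.linalg.inv(c["camera_from_world"])
    u,v,z=map(lambda a:np.asarray(a,float),(u,v,z))
    P=np.stack([(u-K[0,2])/K[0,0]*z,-(v-K[1,2])/K[1,1]*z,-z,np.ones_like(z)],-1)
    return (P@M.T)[...,:3]
def cloud(c,d):
    v,u=np.mgrid[:d.shape[0],:d.shape[1]];P=unproj(c,u,v,d);P[d<=0]=np.nan;return P
def proj(c,p):
    q=c["camera_from_world"]@np.r_[p,1];K=c["K"];return K[0,0]*q[0]/-q[2]+K[0,2],K[1,1]*-q[1]/-q[2]+K[1,2]
def pose():
    s=status.sense();q=s["ee_rot"];return np.array(s["eef_pos"]),R.from_quat(np.r_[q[1:],q[0]]),s
def delta(tp,Rt,p=None,r=None):
    """shift/turn fractions in tool axes"""
    if p is None: p,r,_=pose()
    return np.round(r.inv().apply(np.array(tp)-p)/100,3),np.round((r.inv()*Rt).as_rotvec()/(np.pi/4),3)
E
python3 - <<'E'
from h import *
for n in("top","scene"):
    z=np.load(n+"0.npz");c=camera_info(n);P=cloud(c,z["d"])
    pts=dict(top=dict(tube=(468,197),beaker=(344,167),scoop=(311,214),holder=(382,180),spig=(385,173),stop=(420,222),jar=(421,160),trayfar=(318,180),bench=(440,210)),scene=dict(tube=(428,347),hold=(383,255),scoop=(300,218),tray=(325,213),beaker=(367,221)))[n]
    for k,(u,v) in pts.items(): print(n,k,np.round(P[v,u]))
top=np.load("top0.npz")["p"];sc=np.load("scene0.npz")["p"]
a=cv2.resize(top[150:250,285:485],(800,400),interpolation=cv2.INTER_CUBIC)
b=cv2.resize(sc[190:310,270:430],(400,300)[:2],interpolation=cv2.INTER_CUBIC)[:200]
b2=cv2.resize(sc[320:380,390:490],(333,200),interpolation=cv2.INTER_CUBIC)
im=np.zeros((600,800,3),np.uint8);im[:400]=a;im[400:,:400]=b;im[400:,400:733]=b2
cv2.imwrite("pics/crop1.png",im[:,:,::-1])
E
```

```text
top tube [ 510. -337.   13.]
top beaker [620.  76.  20.]
top scoop [464. 191.   7.]
top holder [559. -40.  93.]
top spig [580. -50.  99.]
top stop [ 427. -169.   30.]
top jar [ 633. -180.   43.]
top trayfar [578. 165.  18.]
top bench [ 470. -246.   -6.]
scene tube [ 524. -316.   29.]
scene hold [569. -71.  72.]
scene scoop [466. 202.   8.]
scene tray [544. 180.   6.]
scene beaker [613.  59.  51.]
```

View pics/crop1.png

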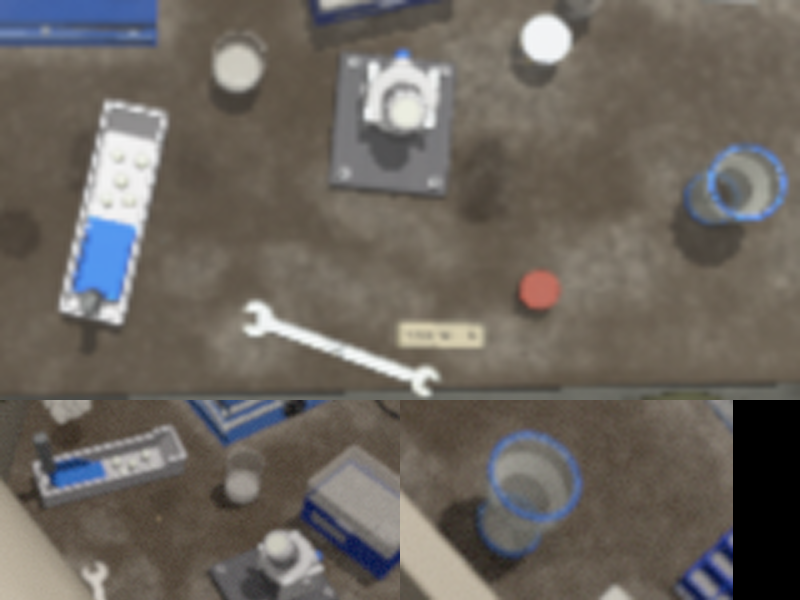

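The crop confirms it: the blue-rimmed clear flared tube (crop 747,183) stands upright, wide end up. The blue scoop with its grey handle is at the near end of the tray (crop 100,260), with five balls ahead of it. The spigot in the holder is at (405,110), leaning toward the robot.

```bash
cat >> h.py <<'E'
def atz(c,u,v,z):
    a=unproj(c,u,v,500.);b=unproj(c,u,v,1000.);return a+(b-a)*((z-a[2])/(b[2]-a[2]))
E
python3 - <<'E'
from h import *
c=camera_info("top")
g=lambda x,y,z:np.round(atz(c,285+x/4,150+y/4,z),1)
print("rim",g(747,183,92),"foot",g(710,200,0))
print("tray rims far L,R",g(106,103,31),g(167,112,31),"near L,R",g(60,311,24),g(124,322,24))
print("plate",[g(*p,12)[:2] for p in((342,55),(455,68),(332,186),(444,195))])
print("spig tip",g(406,109,88),"balls",[g(*p,9)[:2] for p in((118,157),(141,160),(121,182),(106,202),(130,202))])
print("spanner",g(257,318,4),g(425,380,4),"stop",g(540,288,28))
c=camera_info("scene")
print("scene tube rim",np.round(atz(c,390+533/3.33,320+(478-400)/3.33,92)))
c=camera_info("wrist");p,r,s=pose();print(c["K"]);M=np.linalg.inv(c["camera_from_world"]);print("cam in tool",r.inv().apply(M[:3,3]-p),"\n",r.as_matrix().T@M[:3,:3],r.as_matrix())
E
```

```text
rim [ 502.3 -322.3   92. ] foot [ 501.8 -322.3    0. ]
tray rims far L,R [590.2 186.5  31. ] [581.4 135.4  31. ] near L,R [416.7 227.8  24. ] [406.5 174.8  24. ]
plate [array([631.3, -15. ]), array([ 617.8, -110.4]), array([518.6,  -2.5]), array([509. , -96.2])]
spig tip [568.6 -55.7  88. ] balls [array([547.7, 177.5]), array([544.7, 158.1]), array([526.2, 175.4]), array([509.3, 188.4]), array([508.9, 168.1])]
spanner [409.1  63.5   4. ] [354.8 -74.8   4. ] stop [ 427.6 -168.9   28. ]
scene tube rim [ 737. -465.   92.]
[[334.80572743   0.         321.90845004]
 [  0.         334.80572743 201.95863328]
 [  0.           0.           1.        ]]
cam in tool [  75.02500705    0.53902155 -123.53418955] 
 [[-5.72757346e-04  9.56034230e-01  2.93254537e-01]
 [ 9.99998627e-01  9.15373988e-05  1.65468428e-03]
 [ 1.55509105e-03  2.93255082e-01 -9.56032969e-01]] [[ 9.14402370e-01  4.04806438e-01 -2.33617375e-04]
 [ 4.04806434e-01 -9.14401714e-01  1.12054719e-03]
 [ 2.39984587e-04 -1.11920082e-03 -9.99999345e-01]]
```

```bash
cat >> h.py <<'E'
def down(yaw,tilt=0):
    """tool down, tool x along heading yaw; tilt leans the fingers forward (+x) by tilt rad"""
    return R.from_euler('z',yaw)*R.from_euler('y',-tilt)*R.from_euler('x',np.pi)
E
python3 - <<'E'
from h import *
c=camera_info("top");P=cloud(c,np.load("top0.npz")["d"])
print("label box",np.nanmax(P[190:212,495:530,2]),P[200,512],"rack",np.nanmax(P[155:180,486:525,2]),P[178,490])
print(delta((500,-322,200),down(0)),down(0).as_matrix())
E
```

```text
label box 65.39191175580936 [ 491.08770457 -464.32232807   54.59720903] rack 33.92973786014113 [ 576.57985867 -422.87907313   -6.29248489]
(array([ 3.268, -0.279,  0.496]), array([-0.001, -0.   ,  0.531])) [[ 1.0000000e+00  0.0000000e+00  0.0000000e+00]
 [ 0.0000000e+00 -1.0000000e+00 -1.2246468e-16]
 [ 0.0000000e+00  1.2246468e-16 -1.0000000e+00]]
```

```bash
python3 -m crank '[[0.5,0,0.05,0,0,0.19,0],[1,0,0.1,0,0,0.38,0],[1,0,0.2,0,0,0.531,0],[1,0,0.2,0,0,0.531,0]]'; python3 -c "
from h import *
print(delta((500,-322,200),down(0)))"
```

```text
time_s: 0.5
eef_pos: [305.0, -438.2, 228.5]
ee_rot: [-0.001, 1.0, 0.0, -0.001]
force: [-0.2, 0.8, 0.5]
grip_width: 1.001
grip_force: 0.0
(array([ 1.952, -1.159,  0.286]), array([-0.004,  0.001,  0.001]))
```

```bash
python3 -m crank '[[0.5,-0.3,0.1,0,0,0,0],[1,-0.6,0.15,0,0,0,0]]';python3 -m crank '[[0.47,-0.3,0.1,0,0,0,0],[0.95,-0.56,0.14,0,0,0,0],[0.95,-0.56,0.14,0,0,0,0]]'
python3 - <<'E'
from h import *
c=camera_info("wrist");print(pose()[:1]);p,d=capture("wrist");np.savez("w1.npz",p=p,d=d);cv2.imwrite("pics/w1.png",p[:,:,::-1])
P=cloud(c,d);print(P[360,100],c["camera_from_world"].tolist())
E
```

```text
time_s: 0.7
eef_pos: [388.6, -389.1, 216.6]
ee_rot: [-0.0, 1.0, 0.0, -0.0]
force: [0.8, -1.2, -0.9]
grip_width: 1.005
grip_force: 0.0
time_s: 1.0
eef_pos: [486.2, -330.7, 202.2]
ee_rot: [-0.0, 1.0, 0.004, -0.0]
force: [-0.3, -0.9, 0.3]
grip_width: 1.001
grip_force: 0.0
(array([ 486.23204221, -330.73306341,  202.22857915]),)
[ 492.62422702 -270.14529109  250.88248835] [[0.006736800553294675, -0.9999745601043772, -0.0023440696161184695, -333.71986755274276], [0.9558000730284941, 0.007128210433395181, -0.29393095960572996, -438.51994362867043], [0.29394019105429103, -0.00026030765896760074, 0.9558237789063904, -476.4808798849895], [0.0, 0.0, 0.0, 1.0]]
```

View pics/w1.png

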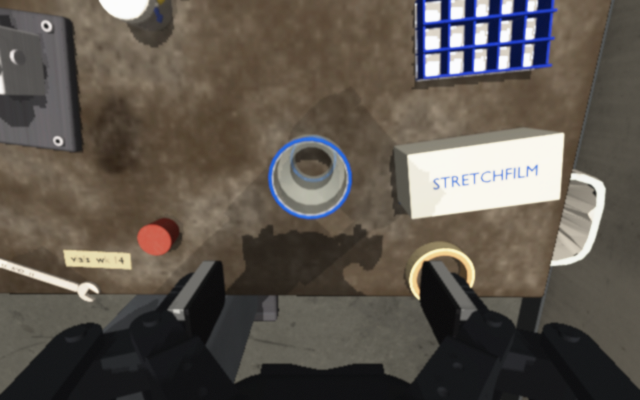

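The wrist picture shows the tube mouth ring at (310,177), with the STRETCHFILM box close on its right (left edge about 397–412).

```bash
cat >> h.py <<'E'
def bluefit(p,lo=(100,120,60),hi=(125,255,255),roi=None):
    m=cv2.inRange(cv2.cvtColor(p,cv2.COLOR_RGB2HSV),lo,hi)
    if roi: k=np.zeros_like(m);k[roi[1]:roi[3],roi[0]:roi[2]]=1;m*=k
    v,u=np.nonzero(m);return u,v
E
python3 - <<'E'
from h import *
from scipy.optimize import least_squares
c=camera_info("wrist");p=np.load("w1.npz")["p"]
# undo small pose change: none since capture
u,v=bluefit(p,roi=(260,125,360,225));print(len(u),u.min(),u.max(),v.min(),v.max())
q=atz(c,310,177,92.);
W=np.array([atz(c,a,b,92.) for a,b in zip(u,v)])
f=least_squares(lambda x:np.hypot(W[:,0]-x[0],W[:,1]-x[1])-x[2],[500,-322,29],loss="soft_l1");print("rim",f.x,f.cost/len(u))
print("box top",[np.round(atz(c,a,b,60.)) for a,b in((397,150),(412,165),(412,217))])
E
```

```text
881 268 351 137 218
rim [ 506.12423236 -322.24623131   28.82157786] 0.22788557564936848
box top [array([ 523., -390.,   60.]), array([ 511., -403.,   60.]), array([ 467., -407.,   60.])]
```

```bash
python3 -c "
from h import *
print(delta((506,-322,140),down(-.6)))"
```

```text
(array([ 0.203, -0.091,  0.623]), array([-0.001,  0.001,  0.772]))
```

```bash
python3 -m crank '[[0.1,-0.05,0.1,0,0,0.19,0],[0.2,-0.09,0.3,0,0,0.38,0],[0.203,-0.091,0.5,0,0,0.57,0],[0.203,-0.091,0.62,0,0,0.77,0],[0.203,-0.091,0.62,0,0,0.77,0]]' 40; python3 -c "
from h import *
print(delta((506,-322,74),down(-.6)))"
```

```text
time_s: 1.55
eef_pos: [502.4, -324.7, 139.4]
ee_rot: [-0.001, 0.954, -0.298, -0.001]
force: [0.6, 0.2, 0.3]
grip_width: 0.999
grip_force: 0.0
(array([ 0.017, -0.043,  0.654]), array([-0.   ,  0.004, -0.008]))
```

```bash
python3 -m crank '[[0,0,0,0,0,0,0],[0,0,0,0,0,0,0]]'; python3 -c "
from h import *
for _ in range(2):print(delta((506,-322,74),down(-.6)))"
```

```text
time_s: 1.75
eef_pos: [504.0, -324.6, 141.9]
ee_rot: [0.0, 0.955, -0.297, 0.001]
force: [0.4, -0.7, 0.5]
grip_width: 0.999
grip_force: 0.0
(array([ 0.001, -0.033,  0.679]), array([ 0.001, -0.002, -0.003]))
(array([ 0.001, -0.033,  0.679]), array([ 0.001, -0.002, -0.003]))
```

```bash
python3 -m crank '[[0,-0.03,0.3,0,0,0,0],[0,-0.03,0.5,0,0,0,0],[0,-0.03,0.67,0,0,0,0],[0,-0.03,0.67,0,0,0,0],[0,-0.03,0.67,0,0,0,0.5],[0,-0.03,0.67,0,0,0,0.5],[0,-0.03,0.67,0,0,0,0.5],[0,-0.03,0.67,0,0,0,0.5],[0,-0.03,0.67,0,0,0,0.5]]' 40
```

```text
time_s: 2.65
eef_pos: [506.5, -321.8, 75.6]
ee_rot: [0.001, 0.955, -0.298, 0.001]
force: [-0.8, 0.5, 6.7]
grip_width: 0.689
grip_force: 43.1
```

```bash
python3 -m crank '[[0,0,-0.2,0,0,0,0.5],[0,0,-0.6,0,0,0,0.5],[0,0,-1,0,0,0,0.5],[0,0,-1,0,0,-0.19,0.5],[0,0,-1,0,0,-0.38,0.5],[0,0,-1,0,0,-0.5,0.5],[0,0,-1,0,0,-0.61,0.5],[0,0,-1,0,0,-0.61,0.5],[0,0,-1,0,0,-0.61,0.5]]' 40; python3 -c "
from h import *
print(delta((475,-60,250),down(-.12)))"
```

```text
time_s: 3.55
eef_pos: [505.9, -321.1, 174.0]
ee_rot: [0.0, 0.998, -0.064, 0.0]
force: [-0.5, 0.2, -2.1]
grip_width: 0.692
grip_force: 43.6
(array([-0.64 , -2.55 , -0.761]), array([ 0.  , -0.  , -0.01]))
```

```bash
python3 -m crank '[[-0.1,-0.3,-0.3,0,0,0,0.5],[-0.2,-0.6,-0.6,0,0,0,0.5],[-0.3,-1,-0.76,0,0,0,0.5]]' 40 >/dev/null;python3 -m crank '[[-0.1,-0.4,0,0,0,0,0.5],[-0.2,-0.8,0,0,0,0,0.5],[-0.34,-1,0,0,0,0,0.5]]' 40>/dev/null; python3 -m crank '[[0,-0.3,0,0,0,0,0.5],[0,-0.55,0,0,0,0,0.5],[0,-0.55,0,0,0,0,0.5],[0,-0.55,0,0,0,0,0.5],[0,-0.55,0,0,0,0,0.5]]' 40
python3 - <<'E'
from h import *
c=camera_info("wrist");print(pose()[0]);p,d=capture("wrist");np.savez("w2.npz",p=p,d=d,M=c["camera_from_world"]);cv2.imwrite("pics/w2.png",p[:,:,::-1])
E
```

```text
time_s: 4.15
eef_pos: [467.3, -112.1, 250.1]
ee_rot: [-0.0, 0.998, -0.063, 0.0]
force: [-0.1, -0.3, -1.3]
grip_width: 0.696
grip_force: 44.0
time_s: 4.65
eef_pos: [474.4, -60.8, 249.7]
ee_rot: [0.0, 0.998, -0.064, 0.0]
force: [-0.6, -0.1, -1.3]
grip_width: 0.691
grip_force: 44.0
[474.43534567 -60.75941567 249.73715228]
```

View pics/w2.png

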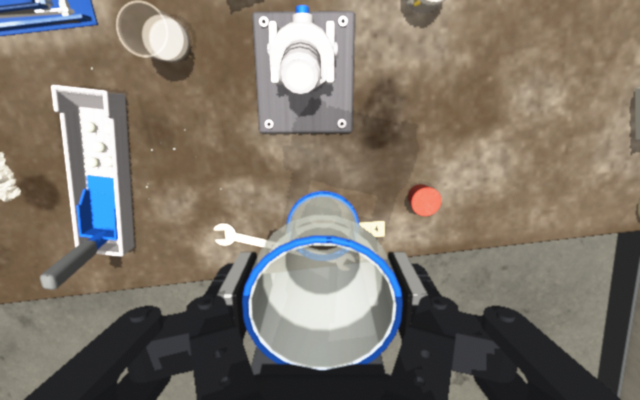

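The wrist picture shows the plate corners at about (256,14), (349,12), (353,131), (261,132) and the spigot at (300,70). The held tube's mouth is centred at (323,302), and the tray with scoop and balls is at left (90,170).

Run:
```python
from h import *
z=np.load("w2.npz");p,d=z["p"],z["d"];c=dict(K=camera_info("wrist")["K"],camera_from_world=z["M"])
print("plate",[np.round(atz(c,*q,12.),1)[:2] for q in((256,14),(349,12),(353,131),(261,132))])
print("bolts",[np.round(atz(c,*q,14.),1)[:2] for q in((264,21),(342,20),(351,123),(268,124))])
P=cloud(c,d)[10:130,255:355].reshape(-1,3);print("plate z",np.nanmedian(P[:,2][P[:,2]<25]))
S=P[(P[:,2]>62)&(P[:,2]<110)];print(len(S),np.nanmin(S,0),np.nanmax(S,0))
# tube rings in tool frame
pp,r,_=pose();m=cv2.inRange(cv2.cvtColor(p,cv2.COLOR_RGB2HSV),(100,120,60),(125,255,255))
m[:185]=0;m[:,:230]=0;m[:,420:]=0
v,u=np.nonzero(m);print(u.min(),u.max(),v.min(),v.max())
a=cv2.resize(p[0:140,240:370],(520,560),interpolation=cv2.INTER_CUBIC);cv2.imwrite("pics/w2c.png",a[:,:,::-1])
```

```text
plate [array([634.8, -17.3]), array([ 625.1, -106.3]), array([512.7, -98.8]), array([524.1,  -1.9])]
bolts [array([627.4, -24.1]), array([618.7, -98.7]), array([521.4, -97.4]), array([531.5, -11. ])]
plate z 11.414017241065324
2571 [555.94981271 -81.42010968  62.01105906] [613.40046165 -33.84433492  97.09149863]
242 402 191 364
```

View pics/w2c.png

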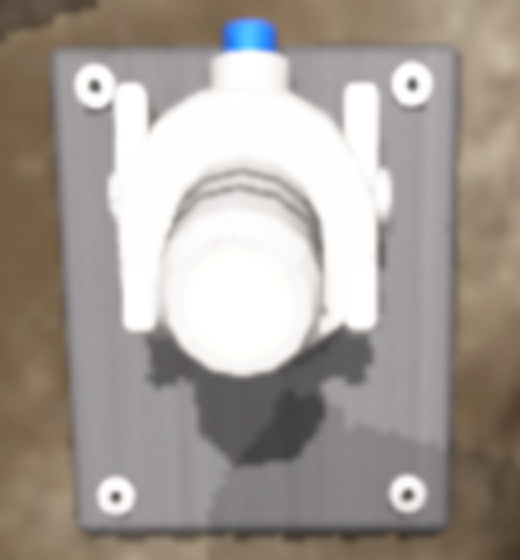

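Run:
```python
from h import *
from scipy.optimize import least_squares
z=np.load("w2.npz");c=dict(K=camera_info("wrist")["K"],camera_from_world=z["M"])
C=[(53,48),(453,48),(447,528),(80,530)];B=[(94,86),(411,85),(407,494),(116,494)]
w=lambda L,h:np.array([atz(c,240+(x-1.5)/4,(y-1.5)/4,h)[:2] for x,y in L])
pc=w(C,12.);bc=w(B,13.);print(np.round(pc,1),np.round(bc,1))
T=np.array([(58,50),(58,-50),(-58,-50),(-58,50)])
def rot(t):return np.array([[np.cos(t),-np.sin(t)],[np.sin(t),np.cos(t)]])
f=least_squares(lambda x:(T@rot(x[2]).T+x[:2]-pc).ravel(),[570,-56,-.12]);print(f.x,f.fun)
f2=least_squares(lambda x:(T*[x[3],x[4]]@rot(x[2]).T+x[:2]-bc).ravel(),[570,-56,-.12,.8,.8]);print("bolts",f2.x,f2.fun)
for q in(f.x,f2.x[:3]):
    e=np.r_[rot(q[2])@[1,0],0];a=-np.sin(np.radians(25))*e;a[2]=np.cos(np.radians(25))
    fl=np.r_[q[:2],56]+6*e;y=np.cross(a,e);y=np.r_[rot(q[2])@[0,1],0];xx=np.cross(y,a)
    print("flange",fl,"tipc",fl+38*a)
    for h,rr in((38,14.5),(34,17)):
        uv=np.array([proj(c,fl+h*a+rr*(np.cos(t)*xx+np.sin(t)*y)) for t in np.linspace(0,6.28,60)])
        uv=(uv-[240,0])*4+1.5;print(h,uv.min(0),uv.max(0))
```

```text
[[ 6.372e+02 -1.470e+01]
 [ 6.249e+02 -1.100e+02]
 [ 5.123e+02 -9.700e+01]
 [ 5.242e+02 -4.000e-01]] [[627.6 -23.1]
 [618.1 -99.1]
 [522.5 -87.4]
 [532.2 -11.7]]
[ 5.74649784e+02 -5.55421084e+01 -1.22333409e-01] [ 1.14151824  1.69941956  1.21816176 -2.23563848 -1.33723439 -1.05488332
 -1.0224456   1.59110224]
bolts [ 5.75100543e+02 -5.53290345e+01 -1.22603305e-01  8.29206619e-01
  7.64488041e-01] [-0.12003372 -0.14031252  0.09074762 -0.09735821  0.20828969  0.06051042
 -0.17900359  0.17716031]
flange [580.60494317 -56.27427948  56.        ] tipc [564.66546831 -54.3145634   90.43969591]
38 [166.09572877 252.61497329] [312.11357569 396.09039387]
34 [155.3584184  231.85546079] [324.68700413 398.97111065]
flange [581.05550498 -56.06281283  56.        ] tipc [565.11655962 -54.09879481  90.43969591]
38 [164.65134688 250.25251617] [310.74106585 393.95728626]
34 [153.92672022 229.49490727] [323.33771347 396.87436827]
```

Run:
```python
from h import *
from scipy.optimize import least_squares
z=np.load("w2.npz");d=z["d"];c=dict(K=camera_info("wrist")["K"],camera_from_world=z["M"])
P=cloud(c,d)
print("col 300:",[(v,np.round(P[v,300],1).tolist(),) for v in range(40,104,5)])
print("row 75:",[(u,np.round(P[75,u],1).tolist()) for u in range(278,326,4)])
b=P[140:180,200:260,2];print("bench z",np.nanmedian(b))
Q=P[44:96,280:322].reshape(-1,3);Q=Q[(Q[:,2]>60)]
def model(x):
    yaw=-.122;e=np.array([np.cos(yaw),np.sin(yaw),0]);a=-np.sin(np.radians(25))*e;a[2]=np.cos(np.radians(25))
    fl=np.array(x);r=Q-fl;h=r@a;rad=np.linalg.norm(r-h[:,None]*a,axis=1)
    # signed distance to cylinder r17 h38
    dx=rad-17;dy=h-38
    s=np.where((dx>0)&(dy>0),np.hypot(dx,dy),np.maximum(dx,dy))
    flg=np.where(rad>18,np.maximum(rad-28.5,h),99)
    return np.where(np.abs(flg)<np.abs(s),flg,s)
for x0 in([580,-56,56],[575,-56,53]):
    f=least_squares(model,x0,loss="soft_l1");print(f.x,np.sqrt(np.mean(f.fun**2)),len(Q))
```

```text
col 300: [(40, [597.7, -58.3, 69.0]), (45, [592.4, -58.2, 79.3]), (50, [587.5, -58.0, 88.7]), (55, [583.1, -57.8, 95.9]), (60, [579.6, -57.3, 96.0]), (65, [576.2, -56.7, 94.0]), (70, [572.9, -56.1, 91.8]), (75, [569.4, -55.4, 89.7]), (80, [565.8, -54.8, 88.0]), (85, [562.1, -54.2, 87.1]), (90, [558.3, -53.5, 85.3]), (95, [555.9, -48.4, 11.9]), (100, [551.0, -47.6, 10.7])]
row 75: [(278, [574.8, -33.4, 48.9]), (282, [571.2, -41.3, 90.0]), (286, [570.7, -44.5, 90.7]), (290, [570.3, -47.6, 90.9]), (294, [569.9, -50.8, 90.8]), (298, [569.5, -53.9, 90.3]), (302, [569.1, -57.0, 90.4]), (306, [568.7, -60.2, 90.7]), (310, [568.3, -63.3, 90.9]), (314, [568.0, -66.4, 89.5]), (318, [567.6, -69.6, 88.1]), (322, [569.7, -73.0, 49.5])]
bench z -0.3167271294794034
[584.70961686 -56.34490895  55.43374225] 0.7316670464642134 1779
[584.70961707 -56.34490887  55.43374234] 0.7316670489512663 1779
```

```bash
cat >> h.py <<'E'
from scipy.optimize import least_squares
from scipy.spatial import cKDTree
def tubefit(p,c,tp,tr,roi=(230,185,420,375)):
    """tube foot + axis in tool frame (z_tool down the tube) from its blue rings"""
    m=cv2.inRange(cv2.cvtColor(p,cv2.COLOR_RGB2HSV),(100,120,60),(125,255,255));k=np.zeros_like(m);k[roi[1]:roi[3],roi[0]:roi[2]]=1;m*=k
    v,u=np.nonzero(m);uv=np.c_[u,v]
    t=np.linspace(0,2*np.pi,400);K=c["K"];M=c["camera_from_world"]
    def curves(x):
        Rm=R.from_rotvec([x[3],x[4],0]);out=[]
        for h,rr in((0,20.5),(92,28.3)):
            L=np.c_[rr*np.cos(t),rr*np.sin(t),0*t-h];W=tr.apply(Rm.apply(L)+x[:3])+tp
            q=W@M[:3,:3].T+M[:3,3];out.append(np.c_[K[0,0]*q[:,0]/-q[:,2]+K[0,2],K[1,1]*q[:,1]/q[:,2]+K[1,2]])
        return np.vstack(out)
    f=lambda x:cKDTree(curves(x)).query(uv)[0]
    s=least_squares(f,[0,0,74,0,0],loss="soft_l1",diff_step=1e-3,x_scale=[1,1,1,.02,.02]);return s.x,np.mean(s.fun),len(u)
E
python3 - <<'E'
from h import *
z=np.load("w2.npz");c=dict(K=camera_info("wrist")["K"],camera_from_world=z["M"])
tp,tr,_=pose();print(tp);print(tubefit(z["p"],c,tp,tr))
E
```

```text
[474.45193338 -60.88215649 249.70660399]
(array([ 2.00570755e-01,  3.00724735e-01,  7.40140191e+01, -3.20133750e-03,
       -1.12892964e-02]), np.float64(1.6637070711959314), 2868)
```

```bash
python3 - <<'E'
s=open('h.py').read()
a=s.index("    s=least_squares(f,[0,0,74")
s=s[:a]+'''    from scipy.optimize import minimize
    g=lambda y:np.mean(np.minimum(f(y*[1,1,1,.02,.02]),6))
    b=min((minimize(g,x0,method="Nelder-Mead",options=dict(initial_simplex=np.vstack([x0,x0+3*np.eye(5)]),maxiter=600)) for x0 in(np.array([0,0,74,0,0.]),np.array([2,-1,76,1,1.]))),key=lambda r:r.fun)
    return np.round(b.x*[1,1,1,.02,.02],3),b.fun,len(u)
'''
open('h.py','w').write(s)
E
python3 - <<'E'
from h import *
z=np.load("w2.npz");c=dict(K=camera_info("wrist")["K"],camera_from_world=z["M"])
tp,tr,_=pose();print(tubefit(z["p"],c,tp,tr))
E
```

```text
(array([ 1.9000e-01,  3.0000e-01,  7.4001e+01, -3.0000e-03, -1.2000e-02]), np.float64(1.6636690017935107), 2868)
```

```bash
cat >> h.py <<'E'
AX=R.from_euler('z',-.122).apply([-np.sin(np.radians(25)),0,np.cos(np.radians(25))])
FL=np.array([584.,-56.3,55.5]);RT=down(-.122,np.radians(25))
E
python3 - <<'E'
from h import *
print(delta(FL+134*AX,RT),RT.apply([0,0,1]),AX)
E
```

```text
(array([ 0.514, -0.182,  0.728]), array([ 0.002,  0.556, -0.007])) [ 0.41947704 -0.05143162 -0.90630779] [-0.41947704  0.05143162  0.90630779]
```

```bash
python3 -m crank '[[0,0,0,0,0.19,0,0.5],[0,0,0,0,0.37,0,0.5],[0.1,-0.04,0.1,0,0.556,0,0.5],[0.3,-0.1,0.3,0,0.556,0,0.5],[0.45,-0.18,0.5,0,0.556,0,0.5],[0.514,-0.182,0.728,0,0.556,0,0.5],[0.514,-0.182,0.728,0,0.556,0,0.5],[0.514,-0.182,0.728,0,0.556,0,0.5],[0.514,-0.182,0.728,0,0.556,0,0.5]]' 40
python3 - <<'E'
from h import *
print(delta(FL+134*AX,RT))
c=camera_info("wrist");p,d=capture("wrist");np.savez("w3.npz",p=p,d=d,M=c["camera_from_world"]);cv2.imwrite("pics/w3.png",p[120:,120:520,::-1])
tp,tr,_=pose();print(tubefit(p,c,tp,tr))
E
```

```text
time_s: 5.6
eef_pos: [527.9, -49.0, 178.2]
ee_rot: [0.014, 0.974, -0.062, 0.217]
force: [-0.8, 0.9, -1.2]
grip_width: 0.689
grip_force: 44.0
(array([-0.006,  0.004,  0.011]), array([ 0.003, -0.003, -0.005]))
(array([-2.3100e-01,  5.4700e-01,  7.4322e+01, -3.0000e-03, -1.3000e-02]), np.float64(1.7123360557857215), 2844)
```

View pics/w3.png

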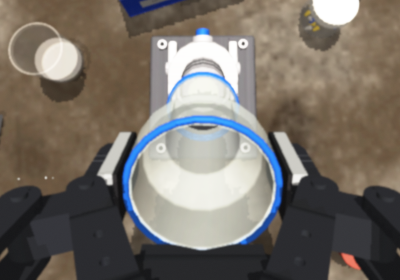

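```bash
python3 -m crank '[[0,0,0.08,0,0,0,0.5],[0,0,0.16,0,0,0,0.5],[0,0,0.22,0,0,0,0.5],[0,0,0.25,0,0,0,0.5],[0,0,0.28,0,0,0,0.5],[0,0,0.28,0,0,0,0.5],[0,0,0.28,0,0,0,0.5]]' 40; python3 -c "
from h import *
tp,tr,s=pose();r=tp-FL;print('axial foot',r@AX-74,'lat tool',tr.inv().apply(r-(r@AX)*AX),'Ftool',tr.inv().apply(s['force']))"
```

```text
time_s: 6.35
eef_pos: [539.6, -50.1, 151.6]
ee_rot: [0.014, 0.974, -0.061, 0.216]
force: [1.2, -1.4, -0.9]
grip_width: 0.688
grip_force: 44.0
axial foot 32.04974947438167 lat tool [ 0.00873083 -0.78081588 -0.00140828] Ftool [0.89402489 1.21348472 1.38106338]
```

```bash
python3 -m crank '[[0,0,0.05,0,0,0,0.5],[0,0,0.1,0,0,0,0.5],[0,0,0.15,0,0,0,0.5],[0,0,0.2,0,0,0,0.5],[0,0,0.2,0,0,0,0.5],[0,0,0.2,0,0,0,0.5]]' 40; python3 -c "
from h import *
tp,tr,s=pose();r=tp-FL;print('axial foot',r@AX-74,'lat tool',tr.inv().apply(r-(r@AX)*AX),'Ftool',tr.inv().apply(s['force']))"
```

```text
time_s: 6.95
eef_pos: [548.0, -51.2, 133.3]
ee_rot: [0.014, 0.974, -0.061, 0.216]
force: [2.7, -3.3, -2.0]
grip_width: 0.691
grip_force: 43.9
axial foot 11.848698914631655 lat tool [-0.087222   -0.72050946 -0.00132123] Ftool [1.91647492 2.98866517 3.10927534]
```

```bash
python3 -m crank '[[0,0.005,0.04,0,0,0,0.5],[0,0.005,0.08,0,0,0,0.5],[0,0.005,0.11,0,0,0,0.5],[0,0.005,0.125,0,0,0,0.5],[0,0.005,0.135,0,0,0,0.5],[0,0.005,0.135,0,0,0,0.5]]' 40; python3 -c "
from h import *
tp,tr,s=pose();r=tp-FL;print('axial foot',r@AX-74,'lat tool',tr.inv().apply(r-(r@AX)*AX),'Ftool',tr.inv().apply(s['force']))"
```

```text
time_s: 7.55
eef_pos: [553.5, -52.5, 124.2]
ee_rot: [0.014, 0.974, -0.061, 0.218]
force: [-31.1, -1.1, 40.3]
grip_width: 0.69
grip_force: 47.6
axial foot 1.2804775956705043 lat tool [ 1.21806978 -0.05989246  0.00381881] Ftool [-10.61747226   4.97914862 -49.50765644]
```

```bash
python3 -m crank '[[-0.005,0,-0.01,0,0,0,0.5],[-0.005,0,-0.02,0,0,0,0.5],[-0.005,0,-0.02,0,0,0,0],[-0.005,0,-0.02,0,0,0,0],[-0.005,0,-0.02,0,0,0,0],[-0.005,0,-0.02,0,0,0,0]]' 40; python3 -m crank '[[0,0,-0.2,0,0,0,0],[0,0,-0.5,0,0,0,0],[0,0,-0.9,0,0,0,0],[0,0,-0.9,0,0,0,0],[0,0,-0.9,0,0,0,0]]'
python3 - <<'E'
from h import *
c=camera_info("wrist");p,d=capture("wrist");np.savez("w4.npz",p=p,d=d,M=c["camera_from_world"]);cv2.imwrite("pics/w4.png",p[:,:,::-1])
print(delta((430,60,260),down(-.227)))
E
```

```text
time_s: 8.15
eef_pos: [552.1, -52.0, 122.4]
ee_rot: [0.013, 0.974, -0.061, 0.216]
force: [-0.9, 0.2, -0.1]
grip_width: 0.995
grip_force: 0.0
time_s: 8.65
eef_pos: [514.4, -47.3, 204.6]
ee_rot: [0.014, 0.974, -0.061, 0.217]
force: [-0.6, 0.2, -0.6]
grip_width: 1.003
grip_force: 0.0
(array([-0.643, -0.958, -0.92 ]), array([-0.028, -0.554,  0.127]))
```

View pics/w4.png

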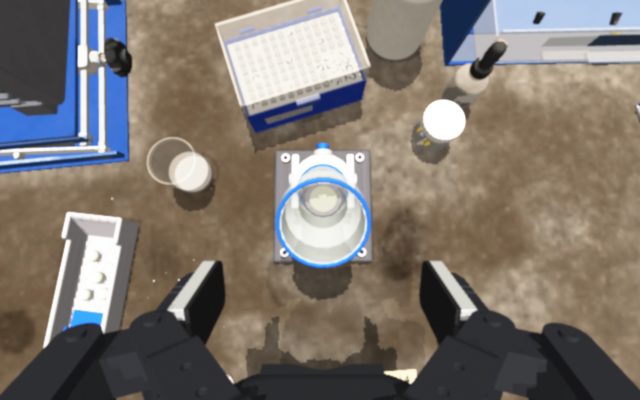

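The picture shows the tube standing on the spigot, mouth ring at (323,222), with nothing else disturbed. Next I fit the tube pose and move over the tray.

```bash
python3 - <<'E'
from h import *
z=np.load("w4.npz");c=dict(K=camera_info("wrist")["K"],camera_from_world=z["M"])
x,f,n=tubefit(z["p"],c,FL+74*AX,RT,roi=(265,162,385,280));print(x,f,n)
foot=FL+74*AX+RT.apply(x[:3]);ax=RT.apply(R.from_rotvec([x[3],x[4],0]).apply([0,0,-1]))
print("foot",foot,"ax",ax,AX,"mouth",foot+92*ax)
E
python3 -m crank '[[0,0,-0.3,0,-0.19,0,0],[0,-0.1,-0.6,0,-0.37,0,0],[0.0,-0.4,-0.7,0,-0.556,0,0],[0,-0.8,-0.7,0,-0.556,0,0],[0,-1,-0.7,0,-0.556,0,0],[0,-1,-0.7,0,-0.556,0,0]]'; python3 -c "
from h import *
print(delta((530,172,270),down(-.227)))"
```

```text
[-3.1000e-02  2.6000e-02  7.0958e+01  3.0000e-03 -8.0000e-03] 0.9451846365505487 1063
foot [582.69290001 -56.1659326   58.24388712] ax [-0.41263033  0.04756973  0.90965561] [-0.41947704  0.05143162  0.90630779] mouth [544.73090969 -51.78951784 141.93220342]
time_s: 9.3
eef_pos: [497.8, 57.7, 266.0]
ee_rot: [-0.0, 0.998, -0.061, -0.002]
force: [1.4, -0.6, -0.0]
grip_width: 1.002
grip_force: 0.0
(array([ 0.18 , -1.174, -0.04 ]), array([-0.   ,  0.004,  0.133]))
```

```bash
python3 -m crank '[[0.05,-0.4,0,0,0,0.07,0],[0.1,-0.8,0,0,0,0.133,0],[0.18,-1,0,0,0,0.133,0],[0.18,-1,0,0,0,0.133,0],[0.18,-1,0,0,0,0.133,0]]'
python3 - <<'E'
from h import *
c=camera_info("wrist");p,d=capture("wrist");np.savez("w5.npz",p=p,d=d,M=c["camera_from_world"])
print(proj(c,(406,202,24)),proj(c,(590,160,31)))
cv2.imwrite("pics/w5.png",cv2.resize(p[20:320,170:570,::-1],(800,600),interpolation=cv2.INTER_CUBIC))
E
```

```text
time_s: 9.8
eef_pos: [528.0, 151.8, 266.6]
ee_rot: [0.0, 0.993, -0.115, -0.001]
force: [-0.4, -0.9, 0.7]
grip_width: 1.004
grip_force: 0.0
(np.float64(304.78780326252985), np.float64(273.9230400497817)) (np.float64(300.53011031623), np.float64(115.37256401114995))
```

View pics/w5.png

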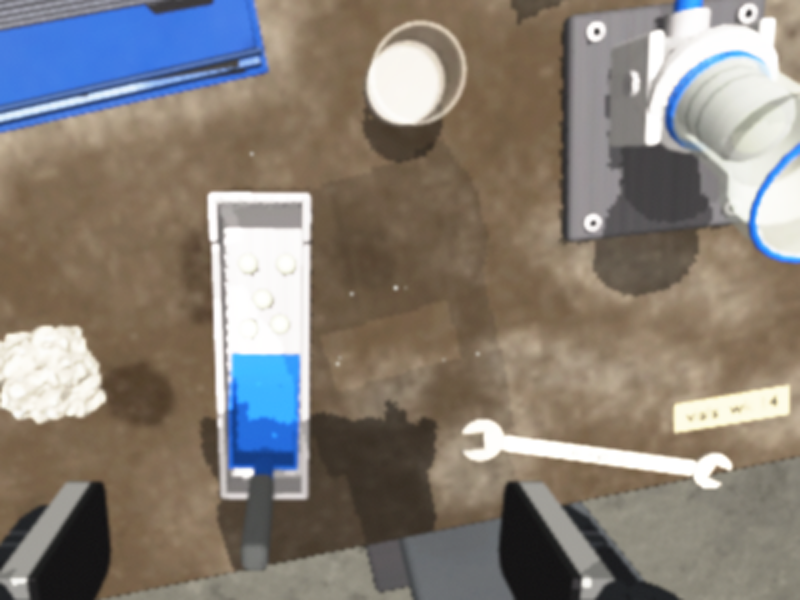

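The picture shows the tray rims at far (208–311,193) and near (221–307,498), the scoop nose edge at (233–299,354), the handle top near (255,560), and five balls at (249,264), (286,265), (262,298), (249,327) and (281,323). The tube's foot ring sits flush on the flange.

Run:
```python
from h import *
z=np.load("w5.npz");d=z["d"];p=z["p"];c=dict(K=camera_info("wrist")["K"],camera_from_world=z["M"])
g=lambda x,y,h:atz(c,170+x/2-.25,20+y/2-.25,float(h))
fl,fr,nl,nr=g(208,193,31),g(311,193,31),g(221,498,24),g(307,498,24)
print("tray",*np.round([fl,fr,nl,nr],1));F=(fl+fr)/2;N=(nl+nr)/2;yaw=np.arctan2(*(F-N)[1::-1]);print("len",np.hypot(*(F-N)[:2]),"yaw",yaw,"mid",(F+N)/2)
a,b=g(233,354,4),g(299,354,4);print("nose",a,b,(a+b)/2,np.linalg.norm(a-b))
bl,br=g(228,468,25),g(298,470,25);print("back",bl,br,(bl+br)/2,np.linalg.norm(bl-br))
print("handle top near end",g(255,567,100),"edges",g(243,560,100),g(268,560,100))
P=cloud(c,d)
for v in range(240,312,6):
    u=int(170+(262-(20+0)*0)/2)-2;print(v,np.round(P[v,297:302:2],1).tolist())
print("balls",[np.round(g(x,y,9)[:2],1).tolist() for x,y in((249,264),(286,265),(262,298),(249,327),(281,323))])
```

```text
tray [595.5 187.3  31. ] [583.3 135.2  31. ] [419.7 229.4  24. ] [407.7 178.4  24. ]
len 180.77231606630667 yaw -0.23801617168767986 mid [501.55019253 182.57270868  27.5       ]
nose [501.252698   202.04496989   4.        ] [492.18424688 163.46116899   4.        ] [496.71847244 182.75306944   4.        ] 39.635167433032365
back [438.60982664 219.75741571  25.        ] [427.72932741 179.22265785  25.        ] [433.16957702 199.49003678  25.        ] 41.969654019802626
handle top near end [416.40148974 203.31908104 100.        ] edges [421.67315142 208.13398095 100.        ] [418.82296641 196.00303856 100.        ]
240 [[443.5, 203.7, 3.5], [443.2, 201.1, 4.1], [442.5, 198.7, 3.9]]
246 [[438.0, 204.7, 9.1], [436.8, 202.5, 7.8], [436.1, 200.1, 7.5]]
252 [[437.0, 203.8, 24.6], [437.4, 201.1, 26.7], [436.2, 199.0, 25.1]]
258 [[437.2, 202.5, 41.2], [437.2, 200.1, 42.5], [437.0, 197.7, 43.1]]
264 [[436.1, 201.9, 54.2], [435.6, 199.7, 54.2], [435.3, 197.5, 54.5]]
270 [[433.8, 201.7, 63.8], [433.7, 199.5, 64.5], [433.3, 197.3, 64.6]]
276 [[432.0, 201.5, 73.7], [432.6, 199.0, 75.6], [431.9, 197.0, 75.3]]
282 [[431.4, 200.8, 85.1], [430.9, 198.8, 85.0], [429.1, 197.3, 82.6]]
288 [[429.5, 200.7, 93.4], [429.2, 198.6, 93.9], [428.4, 196.8, 93.2]]
294 [[426.9, 200.8, 100.4], [426.5, 198.9, 100.4], [425.5, 197.2, 99.5]]
300 [[419.7, 202.8, 99.4], [419.4, 200.8, 99.7], [419.1, 198.8, 99.8]]
306 [[-134.9, 408.3, -745.2], [-140.3, 401.9, -750.7], [-142.6, 394.4, -751.3]]
balls [[552.0, 178.5], [546.7, 158.1], [531.3, 176.1], [516.3, 187.8], [514.4, 169.0]]
```

```bash
cat >> h.py <<'E'
TY=-.238;EX=np.array([np.cos(TY),np.sin(TY),0]);EY=np.array([-np.sin(TY),np.cos(TY),0]);T0=np.array([502.3,182.4,0])
G=np.array([423.5,200.8,72.]);RG=down(TY,np.radians(8))
def scoopst():
    """scoop pose in tray frame from the tool, assuming the nominal grasp: nose x,y,z, pitch nose-up deg"""
    tp,tr,s=pose();z=tr.apply([0,0,1]);yaw=None
    rel=RG.inv()*0 if False else tr*RG.inv()
    Rs=rel*R.from_euler('z',TY);o=tp+Rs.apply([35,0,-69]);n=o+Rs.apply([41,0,1])
    f=lambda q:np.round([(q-T0)@EX,(q-T0)@EY,q[2]],1)
    e=(R.from_euler('z',TY).inv()*Rs).as_rotvec(degrees=True)
    return "o",f(o),"nose",f(n),"rv deg",np.round(e,1),"F",np.round(s["force"],1),"t",s["time_s"]
E
python3 - <<'E'
from h import *
print(delta(G-80*RG.apply([0,0,1]),RG))
E
```

```text
(array([-1.239, -0.242,  1.159]), array([0.   , 0.18 , 0.009]))
```

```bash
python3 -m crank '[[-0.4,-0.1,0.2,0,0.1,0,0],[-0.8,-0.2,0.4,0,0.18,0.009,0],[-1,-0.24,0.6,0,0.18,0.009,0],[-1,-0.24,0.6,0,0.18,0.009,0],[-1,-0.24,0.6,0,0.18,0.009,0]]'
python3 - <<'E'
from h import *
print(delta(G-80*RG.apply([0,0,1]),RG))
E
```

```text
time_s: 10.35
eef_pos: [436.6, 198.0, 208.2]
ee_rot: [0.008, 0.99, -0.119, 0.07]
force: [1.1, 0.2, 1.6]
grip_width: 0.998
grip_force: 0.0
(array([-0.324,  0.004,  0.53 ]), array([-0.001, -0.003, -0.   ]))
```

```bash
python3 -m crank '[[-0.25,0,0.2,0,0,0,0],[-0.32,0,0.5,0,0,0,0],[-0.32,0,0.53,0,0,0,0],[-0.32,0,0.53,0,0,0,0],[-0.32,0,0.53,0,0,0,0]]'
python3 - <<'E'
from h import *
print(delta(G,RG))
E
```

```text
time_s: 10.85
eef_pos: [414.2, 204.2, 152.3]
ee_rot: [0.008, 0.99, -0.119, 0.071]
force: [0.2, -0.2, 0.3]
grip_width: 0.997
grip_force: 0.0
(array([-0.018,  0.013,  0.809]), array([-0.002, -0.005, -0.001]))
```

```bash
python3 -m crank '[[-0.01,0.01,0.3,0,0,0,0],[-0.01,0.01,0.6,0,0,0,0],[-0.01,0.01,0.8,0,0,0,0],[-0.01,0.01,0.8,0,0,0,0.4],[-0.01,0.01,0.8,0,0,0,1],[-0.01,0.01,0.8,0,0,0,1],[-0.01,0.01,0.8,0,0,0,1],[-0.01,0.01,0.8,0,0,0,1],[-0.01,0.01,0.8,0,0,0,1],[-0.01,0.01,0.8,0,0,0,1]]' 70
python3 - <<'E'
from h import *
print(scoopst())
E
```

```text
time_s: 11.85
eef_pos: [422.8, 201.3, 72.3]
ee_rot: [0.008, 0.99, -0.118, 0.071]
force: [-1.3, 0.2, 6.3]
grip_width: 0.152
grip_force: 68.2
('o', array([-46.5,  -0.3,   3.4]), 'nose', array([-5.5, -0.3,  4.5]), 'rv deg', array([ 0.1, -0.2,  0. ]), 'F', array([-1.3,  0.2,  6.3]), 't', 11.85)
```

```bash
python3 -m crank '[[0.05,0,0.007,0,0,0,1],[0.1,0,0.014,0,0,0,1],[0.15,0,0.021,0,0,0,1],[0.2,0,0.028,0,0,0,1],[0.25,0,0.035,0,0,0,1],[0.3,0,0.042,0,0,0,1],[0.35,0,0.049,0,0,0,1],[0.4,0,0.056,0,0,0,1],[0.45,0,0.063,0,0,0,1],[0.5,0,0.07,0,0,0,1],[0.55,0,0.077,0,0,0,1],[0.6,0,0.084,0,0,0,1]]' 70
python3 - <<'E'
from h import *
print(scoopst())
E
```

```text
time_s: 13.05
eef_pos: [481.4, 187.1, 72.3]
ee_rot: [0.008, 0.99, -0.118, 0.07]
force: [-4.3, 1.7, 7.7]
grip_width: 0.152
grip_force: 68.3
('o', array([13.7, -0.3,  3.4]), 'nose', array([54.7, -0.2,  4.5]), 'rv deg', array([ 0. , -0.1,  0. ]), 'F', array([-4.3,  1.7,  7.7]), 't', 13.05)
```

```bash
python3 -m crank '[[0.03,0,0.004,0,0,0,1],[0.06,0,0.008,0,0,0,1],[0.09,0,0.013,0,0,0,1],[0.12,0,0.017,0,0,0,1],[0.14,0,0.02,0,0,0,1],[0.14,0,0.02,0,0,0,1]]' 70
python3 - <<'E'
from h import *
print(scoopst())
c=camera_info("wrist");p,d=capture("wrist");np.savez("w6.npz",p=p,d=d,M=c["camera_from_world"])
q=[proj(c,T0+x*EX+y*EY+[0,0,h]) for x in(-40,90) for y in(-28,28) for h in(3,31)];q=np.array(q);print(q.min(0),q.max(0))
m=(p.min(2)>150).astype(np.uint8);n,l,s,ce=cv2.connectedComponentsWithStats(m)
for i in range(1,n):
    if 20<s[i,4]<3000:
        w=atz(c,*ce[i],9.)-T0;print(s[i,:5],np.round([w@EX,w@EY],1))
E
```

```text
time_s: 13.65
eef_pos: [494.6, 183.9, 72.3]
ee_rot: [0.008, 0.991, -0.118, 0.07]
force: [-6.2, 1.8, 9.9]
grip_width: 0.155
grip_force: 68.7
('o', array([27.2, -0.3,  3.4]), 'nose', array([68.2, -0.2,  4.4]), 'rv deg', array([ 0., -0.,  0.]), 'F', array([-6.2,  1.8,  9.9]), 't', 13.65)
[264.54629129  65.28747944] [377.8172319  311.47935776]
[  0   0  61  15 425] [126.4 162.3]
[174   0   6   7  35] [127.4  78.5]
[436   0  43  10 284] [127.  -73.4]
[150   6  11   7  43] [124.6  89.9]
[133   9   9   9  55] [122.3 100. ]
[ 47  25  34  22 427] [111.3 141.7]
[ 271  121   11  143 1194] [25.3 26.6]
[ 361  121   12  141 1202] [ 25.8 -26.5]
[285 234  26  60 869] [-16.2  15.9]
[333 235  27  62 868] [-16.5 -16.6]
[ 496  301  144   42 2717] [ -60.6 -152. ]
[307 305  31  32 786] [-56.9  -0. ]
[299 339  47  19 701] [-77.5  -0.4]
```

```bash
cat >> h.py <<'E'
def hmap(c,p,d,x=(-40,92),y=(-24,24),st=3,o=T0,ex=EX,ey=EY,col=True):
    P=cloud(c,d)-o;X=P@ex;Y=P@ey;Z=P[...,2]
    sat=cv2.cvtColor(p,cv2.COLOR_RGB2HSV)[...,1]
    for a in np.arange(x[1],x[0],-st):
        r=""
        for b in np.arange(y[1],y[0],-st):
            k=(X>=a-st)&(X<a)&(Y<=b)&(Y>b-st);r+=(f"{np.nanmedian(Z[k]):4.0f}"+("#" if np.median(sat[k])>110 else " ")) if k.any() else "   . "
        print(f"{a:6.0f}",r)
E
python3 - <<'E'
from h import *
z=np.load("w6.npz");c=dict(K=camera_info("wrist")["K"],camera_from_world=z["M"]);hmap(c,z["p"],z["d"],x=(0,92))
E
```

```text
92   32   32   33   31   33   32   32   33   32   32   32   33   32   32   32   32 
    89   32   33   32   33   33   33   32   33   32   33   32   32   32   32   32   33 
    86   31   30   29   30   30   29   29   29   30   29   29   29   29   29   29   31 
    83   26   25   25   24   24   25   25   24   24   24   24   24   24   24   24   31 
    80   22   19   19   20   20   19   20   19   19   19   19   19   19   19   19   24 
    77   18   14   14   14   14   14   14   14   14   14   14   14   14   14   14   21 
    74   15    9    9    9   10   10   10    9   10   11   10    9   10   10   10   21 
    71   16    4    4    4   14   15   15    6   14   15   14    6   14   15   14   30 
    68   17    5    7    5   15   16   15   13   15   16   15   13   14   16   15   30 
    65   17   15   15   13   14   15   15   11   14   15   14    5   14   15   15   24 
    62   16   16   16   15    5    6    5#   4#   5#  11    5    4#  12   13    5   13 
    59   16   15   16   14    5#   4#   5#   4#   5#   5#   5#  15   16   15    5   14 
    56   11   12    9    5#   5#   5#   4#   5# 
[... 922 characters left out ...]
  23   24   24#   5#   5#   5#   5#   5#   5#   5#   5#   5#   4#   5#   5#  24#  24 
    20   24   24#   5#   5#   5#   5#   5#   5#   5#   5#   5#   5#   5#   5#  24#  25 
    17   24   24#   5#   5#   5#   5#   5#   5#   5#   5#   5#   5#   5#   5#  23#  25 
    14   20   24#   5#   5#   5#   5#   5#   5#   5#   5#   5#   5#   5#   5#  24#  25 
    11   17   24#   5#   5#   5#   5#   5#   5#   5#   5#   5#   5#   5#   5#  24#  24 
     8   17   23#  10#  12#  18#  17#  21#  27#  28#  21#  17#  17#  14#  11#  21#  24 
     5   18  124  123  122   99   79   54   60   61   55   75  119  121  123  124   19 
     2   24  128  133  133  133  133   77   83   83   80  131  133  133  133  131   23
```

```bash
python3 -m crank '[[0.01,0,0.001,0,0,0,1],[0.02,0,0.002,0,0,0,1],[0.025,0,0.003,0,0,0,1],[0.025,0,0.003,0,0,0,1],[0.025,0,0.003,0,0,0,1]]' 90
python3 - <<'E'
from h import *
print(scoopst())
c=camera_info("wrist");p,d=capture("wrist")
hmap(c,p,d,x=(50,77))
tp,tr,s=pose()
nose0=T0+70.3*EX-.2*EY+[0,0,4.4]
for th,nx,nz in((5,72.7,10.),(10,75,15.5),(16,77,22),(22,78,29),(22,76,45),(22,70,75)):
    Rs=R.from_euler('z',TY)*R.from_euler('y',-np.radians(th))
    n=T0+nx*EX-.3*EY+[0,0,nz];t=n-Rs.apply([76,0,-68])
    print(th,*delta(t,Rs*R.from_euler('z',TY).inv()*RG,tp,RG))
E
```

```text
time_s: 14.2
eef_pos: [495.0, 183.8, 72.5]
ee_rot: [0.008, 0.991, -0.118, 0.068]
force: [-20.5, 4.8, 22.6]
grip_width: 0.158
grip_force: 88.8
('o', array([27.3, -0.3,  3.4]), 'nose', array([68.3, -0.3,  4.3]), 'rv deg', array([-0. ,  0.2,  0.1]), 'F', array([-20.5,   4.8,  22.6]), 't', 14.2)
    77   19   14   14   14   14   14   14   14   14   14   14   14   14   14   14   20 
    74   16    9    9    9   10   11   10    9    9   11    9    9   10   10   10   21 
    71   15    4    5    5   13   15   15    6   14   15   14    6   14   15   14   29 
    68   16    4    5#   5#  15   16   16   13   15   16   15   12   15   16   15   28 
    65   18   14   15   13   14   15   14   10   14   15   14    9   13   15   14   24 
    62   17   16   16   15    5   10    5#   5#   5#  11    5#   5#  13   13    4   14 
    59   14   15   15   13    5#   5#   5#   4#   4#   4#   5#  15   16   14    6   14 
    56   13   12   12    4#   5#   4#   5#   5#   4#   5#   6#  15   16   16   13   15 
    53   13   13#   4#   5#   5#   5#   5#   5#   5#   5#   5#  14   15   14   13#  20 
5 [-0.017 -0.     0.012] [0.    0.111 0.   ]
10 [-0.047 -0.     0.026] [-0.     0.222  0.   ]
16 [-0.082 -0.     0.05 ] [-0.     0.356  0.   ]
22 [-0.117 -0.     0.074] [0.    0.489 0.   ]
22 [-0.114 -0.    -0.087] [0.    0.489 0.   ]
22 [-0.132 -0.    -0.393] [0.    0.489 0.   ]
```

```bash
python3 -m crank '[[-0.045,0,0.008,0,0.111,0,1],[-0.08,0,0.02,0,0.222,0,1],[-0.12,0,0.045,0,0.356,0,1],[-0.155,0,0.07,0,0.489,0,1],[-0.155,0,0.06,0,0.489,0,1],[-0.155,0,0.04,0,0.489,0,1],[-0.155,0,0.04,0,0.489,0,1],[-0.155,0,0.04,0,0.489,0,1]]' 90
python3 - <<'E'
from h import *
print(scoopst())
c=camera_info("wrist");p,d=capture("wrist");np.savez("w7.npz",p=p,d=d,M=c["camera_from_world"])
hmap(c,p,d,x=(-5,86))
E
```

```text
time_s: 15.05
eef_pos: [483.3, 186.3, 65.5]
ee_rot: [0.031, 0.959, -0.115, 0.258]
force: [0.9, -0.3, -0.9]
grip_width: 0.152
grip_force: 87.8
('o', array([39. , -0.7, 14.7]), 'nose', array([76.6, -0.7, 31. ]), 'rv deg', array([  0. , -22.1,  -0. ]), 'F', array([ 0.9, -0.3, -0.9]), 't', 15.05)
    86   31   29   29   29   30   29   29   29   29   29   29   29   29   29   29   31 
    83   26   24   25   24   24   25   24   24   24   24   24   24   24   24   24   25 
    80   21   20   21   20   21   20   20   21   20   21   21   21   21   20   21   31 
    77   18   26#  26#  26#  26#  26#  27#  26#  27#  26#  26#  26#  26#  26#  26#  32 
    74   19   26#  26#  26#  26#  26#  26#  26#  26#  26#  26#  26#  26#  26#  26#  31 
    71   23   25#  25#  25#  25#  25#  25#  25#  25#  25#  25#  25#  25#  25#  25#  31 
    68   29   24   32   32   25   24#  24#  24#  24#  24#  24#  24#  24#  24#  24#  31 
    65   24   31   33   33   32   23#  23#  23#  23#  23#  23#  23#  23#  23#  23#  26 
    62   24   32   34   34   32   22#  22#  22#  22#  22#  22#  22#  22#  22#  22#  25 
    59   24   
[... 1220 characters left out ...]
  17   17   27#   8#   7#   7#   7#  16   17   14    7#  16   19   19   15   25#  25 
    14   15   26#  16#  14#  13#  11#  16#  18#  19#  19#  13#  16   15   13#  26#  24 
    11   20   25#  22#  22#  22#  21#  22#  23#  23#  23#  21#  21#  21#  22#  25#  24 
     8    9    3   13#  23#  23#  23#  25#  29#  30#  29#  24#  23#  23#  23#  23#  15 
     5   14    2    3    2    3    3   39   41   41   40    2    3    2    2    3   13 
     2   13    3    3    .    .   39   44   46   46   45   42    .    .    .    3   13 
    -1   17    3    .   60   60   60   50   52   52   51   58   60   60    .    3   23 
    -4   26    .   58   61   64   64   57   57   58   57   62   64   64   59   58   25
```

```bash
cat >> h.py <<'E'
def scoopto(ox,oy,oz,pitch,roll=0,yaw=0,world=False):
    """delta to bring the scoop's origin to tray-frame (or world) ox,oy,oz with nose-up pitch (deg)"""
    Rs=R.from_euler('z',TY+np.radians(yaw))*R.from_euler('y',-np.radians(pitch))*R.from_euler('x',np.radians(roll))
    o=np.array([ox,oy,oz]) if world else T0+ox*EX+oy*EY+[0,0,oz]
    return delta(o-Rs.apply([35,0,-69])*1.0,Rs*R.from_euler('z',TY).inv()*RG)
E
python3 - <<'E'
from h import *
print(scoopto(39,.8,17.5,25,6))
print(scoopto(39,.8,17.5,25,0))
E
```

```text
(array([-0.023,  0.057, -0.007]), array([0.132, 0.065, 0.015]))
(array([-0.023, -0.015, -0.011]), array([-0.   ,  0.065, -0.   ]))
```

```bash
python3 -m crank '[[-0.023,0.057,-0.007,0.132,0.065,0.015,1],[-0.023,0.057,-0.007,0.132,0.065,0.015,1],[-0.023,0.057,-0.007,0.132,0.065,0.015,1],[-0.023,0.057,-0.007,0.132,0.065,0.015,1],[-0.023,0.057,-0.007,0.132,0.065,0.015,1]]' 90
python3 - <<'E'
from h import *
print(scoopst())
c=camera_info("wrist");p,d=capture("wrist");np.savez("w8.npz",p=p,d=d,M=c["camera_from_world"])
hmap(c,p,d,x=(11,86))
E
```

```text
time_s: 15.6
eef_pos: [482.0, 180.8, 69.7]
ee_rot: [-0.019, 0.953, -0.105, 0.284]
force: [-0.1, 1.2, -1.1]
grip_width: 0.15
grip_force: 88.0
('o', array([41. ,  1. , 21.8]), 'nose', array([77.9,  1. , 39.8]), 'rv deg', array([  5.9, -24.5,   1.4]), 'F', array([-0.1,  1.2, -1.1]), 't', 15.6)
    86   30   30   29   29   29   30   30   29   29   29   30   30   29   29   29   31 
    83   31   26   26   26   27   26   26   27   26   26   26   26   26   26   25   27 
    80   32    .    .    .    .    .    .    .    .    .   34#   .   33#  33#  19   32 
    77   34   37#  37#  36#  36#  35#  35#  35#  35#  34#  34#  34#  33#  33#  16   31 
    74   34   36#  35#  35#  35#  34#  35#  34#  34#  33#  33#  33#  32#  32#  13   30 
    71   34   35#  34#  34#  34#  33#  33#  33#  33#  32#  32#  32#  31#  31#  30#  31 
    68   32   34#  33#  33#  33#  33#  32#  32#  31#  31#  31#  30#  30#  30#  29#  31 
    65   32   33#  33#  32#  32#  32#  31#  31#  30#  30#  29#  29#  29#  29#  29#  26 
    62   27   32#  31#  31#  30#  30#  30#  30#  29#  29#  29#  28#  28#  28#  35#  24 
    59   26   38
[... 690 characters left out ...]
  35   26   35#  21#  20#  19#  30   31   31   27   27   29   29   28   17#  37#  26 
    32   25   30#  20#  19#  19#  27   30   30   25   24   28   29   27   16#  35#  26 
    29   25   23#  19#  18#  17#  18   27   27   16#  16#  25   27   25   14#  34#  26 
    26   26   28#  18#  16#  16#  25   26   26   23   15#  22   23   23   20   33#  26 
    23   25   22#  17#  16#  15#  25   26   26   23   14#  23   24   24   22   32#  26 
    20   25   23#  15#  14#  14#  21   25   25   20   12#  21   24   24   20   31#  25 
    17   25   34#  26#  15#  15#  17#  22   23   23#  16#  17#  21   21   16#  30#  26 
    14   24   33#  27#  24#  24#  24#  26#  27#  27#  26#  24#  24#  22#  23#  28#  25
```

All five balls are in the bowl. Next I level the roll and lift.

Run:
```python
from h import *
print(scoopto(38,0.5,90,25,0))
```

```text
(array([ 0.336, -0.135, -0.582]), array([-0.134,  0.01 , -0.017]))
```

```bash
python3 -m crank '[[0.05,-0.02,-0.08,0,0.01,0,1],[0.1,-0.03,-0.18,0,0.01,0,1],[0.16,-0.05,-0.28,-0.03,0.01,0,1],[0.22,-0.08,-0.38,-0.06,0.01,-0.01,1],[0.28,-0.11,-0.48,-0.1,0.01,-0.015,1],[0.336,-0.135,-0.58,-0.134,0.01,-0.017,1],[0.336,-0.135,-0.58,-0.134,0.01,-0.017,1],[0.336,-0.135,-0.58,-0.134,0.01,-0.017,1]]' 90
python3 - <<'E'
from h import *
print(scoopst())
c=camera_info("wrist");p,d=capture("wrist");o=T0+38*EX+[0,0,90]
P=cloud(c,d)
hmap(c,p,d,x=(-25,40),o=o,st=4)
for k in((495,140,160,25),(455,-10,190,25)):pass
H=-.122;eh=np.array([np.cos(H),np.sin(H),0]);M=np.array([545,-52,141.])
tgt=lambda nx,nz,pi:(M+nx*eh+[0,0,nz-141]-(R.from_euler('z',H)*R.from_euler('y',-np.radians(pi))).apply([41,0,1]))
o1=tgt(-3,175,25);print(o1,scoopto(*o1,25,yaw=np.degrees(H-TY),world=True))
E
```

```text
time_s: 16.45
eef_pos: [479.8, 188.2, 137.1]
ee_rot: [0.033, 0.952, -0.113, 0.282]
force: [-0.7, 0.2, -1.9]
grip_width: 0.146
grip_force: 88.0
('o', array([37.6,  0.4, 89.4]), 'nose', array([ 74.4,   0.5, 107.6]), 'rv deg', array([  0. , -25. ,   0.1]), 'F', array([-0.7,  0.2, -1.9]), 't', 16.45)
    40    .    .    .    .    .    .    .    .    .    .    .    . 
    36   13#  13#  12#  12#  12#  13#  12#  12#  12#  12#  12#  12#
    32   11   11#  11#  11#  11#  11#  11#  11#  11#  11#  11#  11#
    28   10#  10#  10#  10#  10#  10#  10#  10#  10#  10#  10#   9#
    24    9#   8#   8#   8#   8#   8#   8#   8#   8#   8#   8#   8#
    20   15#   7#   7#   7#   7#   7#   7#   7#   7#   7#   8#   . 
    16   15#   6#   5#   5#   5#   5#   5#   5#   5#   6#  11#   . 
    12   16#   5#   4#   3#   3#   3#   3#   4#   4#   4#  10#  15#
     8   16#   3#   2#   2#   2#   2#   2#  10    2#   2#   9#  16#
     4   17#   3#   0#   0#   0#   0#  10   12   10    0#   7#   . 
     0   20#   2#  -1#  -1#  -1#  -0    9   11    9   -1#  13#  19#
    -4   18#   0#  -3#  -3#   7    8    5    8    6   -2   11#  17#
    -8   16#  -1#  -5#  -5#   7    8    4    6    7    5   10#  16#
   -12   15#  -2#  -6#  -6#   3    4   -6#   3    5    2    8#  15#
   -16   12#  -6#  -8#  -8#   3    4   -0   -7#   2    2   11#  11#
   -20  -81   -9# -10# -10#   2    3   -8   -5    3    2    1  -87 
   -24  -64    1#  -6#  -6#  -3#   0    0#  -4#  -0   -1    5# -67 
[505.55934771 -47.16422469 156.76634348] (array([ 0.536,  2.295, -0.46 ]), array([ 0.08 ,  0.001, -0.123]))
```

```bash
python3 -m crank '[[0.04,0.05,-0.06,0,0,0,1],[0.1,0.13,-0.12,0,0,0,1],[0.17,0.24,-0.2,0.01,0,-0.02,1],[0.25,0.36,-0.28,0.02,0,-0.04,1],[0.33,0.5,-0.36,0.03,0,-0.06,1],[0.4,0.65,-0.46,0.05,0,-0.08,1],[0.45,0.8,-0.46,0.065,0,-0.1,1],[0.5,0.93,-0.46,0.08,0,-0.123,1],[0.52,1,-0.46,0.08,0,-0.123,1]]' 90
python3 - <<'E'
from h import *
H=-.122;eh=np.array([np.cos(H),np.sin(H),0]);M=np.array([545,-52,141.])
tgt=lambda nx,nz,pi:(M+nx*eh+[0,0,nz-141]-(R.from_euler('z',H)*R.from_euler('y',-np.radians(pi))).apply([41,0,1]))
o1=tgt(-3,175,25);print(o1,scoopto(*o1,25,yaw=np.degrees(H-TY),world=True))
E
```

```text
time_s: 17.4
eef_pos: [474.3, 85.1, 203.9]
ee_rot: [0.017, 0.957, -0.059, 0.283]
force: [0.3, 0.4, -1.9]
grip_width: 0.154
grip_force: 88.0
[505.55934771 -47.16422469 156.76634348] (array([-0.111,  1.275, -0.079]), array([ 0.001,  0.001, -0.002]))
```

```bash
python3 -m crank '[[-0.01,0.1,0,0,0,0,1],[-0.03,0.25,-0.02,0,0,0,1],[-0.05,0.42,-0.04,0,0,0,1],[-0.07,0.6,-0.06,0,0,0,1],[-0.09,0.78,-0.08,0,0,0,1],[-0.1,0.92,-0.08,0,0,0,1],[-0.11,1,-0.08,0,0,0,1],[-0.11,1,-0.08,0,0,0,1]]' 90; python3 -m crank '[[0,0.1,0,0,0,0,1],[0,0.2,0,0,0,0,1],[0,0.25,0,0,0,0,1],[0,0.26,0,0,0,0,1],[0,0.26,0,0,0,0,1],[0,0.26,0,0,0,0,1]]' 90;python3 - <<'E'
from h import *
H=-.122;eh=np.array([np.cos(H),np.sin(H),0]);M=np.array([545,-52,141.])
tgt=lambda nx,nz,pi:(M+nx*eh+[0,0,nz-141]-(R.from_euler('z',H)*R.from_euler('y',-np.radians(pi))).apply([41,0,1]))
for nx,nz,pi in((-3,175,25),(-3,160,12),(-3,147,3),(-3,143,-5),(-2,140,-13),(-1,138,-21),(0,137,-29),(0,137,-36),(0,137,-43)):
    o1=tgt(nx,nz,pi);print(pi,*scoopto(*o1,pi,yaw=np.degrees(H-TY),world=True))
c=camera_info("wrist");p,d=capture("wrist");np.savez("w9.npz",p=p,d=d,M=c["camera_from_world"])
o=tgt(-3,175,25);hmap(c,p,d,x=(-27,80),y=(-40,40),st=4,o=o,ex=eh,ey=np.array([-eh[1],eh[0],0]))
E
```

```text
time_s: 18.2
eef_pos: [448.4, -12.1, 204.4]
ee_rot: [0.018, 0.957, -0.06, 0.283]
force: [0.2, -0.1, -1.9]
grip_width: 0.152
grip_force: 87.9
time_s: 18.8
eef_pos: [445.7, -36.6, 205.0]
ee_rot: [0.017, 0.957, -0.058, 0.283]
force: [-0.9, -0.4, -1.0]
grip_width: 0.154
grip_force: 88.0
25 [-0.004  0.032  0.004] [-0.  0.  0.]
12 [0.106 0.032 0.001] [-0.    -0.289  0.   ]
3 [0.183 0.032 0.049] [-0.    -0.489  0.   ]
-5 [0.299 0.032 0.047] [-0.    -0.667  0.   ]
-13 [0.433 0.032 0.063] [-0.    -0.844  0.   ]
-21 [0.573 0.032 0.089] [-0.    -1.022  0.   ]
-29 [0.716 0.032 0.127] [-0.  -1.2  0. ]
-36 [0.835 0.032 0.164] [-0.    -1.355  0.   ]
-43 [0.948 0.032 0.216] [-0.    -1.511  0.   ]
    80    .    .    .    .    .    .    .  -59# -61  -61  -60  -60#   .    .    .    .    .    .    .    . 
    76    .    .    .    .    .    .  -31  -35  -37  -37  -37  -37  -35    .    .    .    .    .    . -146#
    72    .    .    .    .    .  -35  -35  -39  -23  -19  -20  -36  -38  -35  -36    .    .    .    . -145 
    68    .    .    .    .  -34  -35  -20   -7#  -7#  -7#  -6#  -7#  -9# -23  -35  -32
[... 1804 characters left out ...]
 9   -0#  -0#  -0#   1#  20#   .    .    . -157#-157 
    -4 -157#-157 -157 -156#  18#   6    6    9   10    8    5   -2#  -2#  -1#  19#-157 -157 -158 -157 -157 
    -8 -157 -157 -157 -157   14#   7    8    5   -3#   6    8    6   -4#  -3#  17#-157 -158 -157 -157 -157 
   -12 -157 -157 -157 -157    5#   6    6    4    3    5    7    5   -5#  -3#  15#-157 -157 -157 -157 -157 
   -16 -157 -157    .    .   10#  -7#  -6#   4    5    2   -6#   3    4    4#  14#   . -157 -157 -158 -157 
   -20 -157 -157    .    .    9#  -9#  -8#   3    3   -8#  -8#   3    4    2   13#   . -157 -157 -157 -157 
   -24    .    .    .    .   10#  -4#  -4#  -2#   2#   3#  -2#   0    1    1#  11#   .    .    .    . -156
```

```bash
python3 -m crank '[[0,0.032,0,0,0,0,1],[0.05,0.032,0,0,-0.145,0,1],[0.12,0.032,0,0,-0.289,0,1],[0.17,0.032,0.03,0,-0.4,0,1],[0.21,0.032,0.049,0,-0.489,0,1],[0.265,0.032,0.048,0,-0.58,0,1],[0.325,0.032,0.047,0,-0.667,0,1],[0.395,0.032,0.055,0,-0.755,0,1],[0.46,0.032,0.063,0,-0.844,0,1],[0.46,0.032,0.063,0,-0.844,0,1],[0.46,0.032,0.063,0,-0.844,0,1]]' 90;python3 - <<'E'
from h import *
H=-.122;eh=np.array([np.cos(H),np.sin(H),0]);M=np.array([547,-52,141.])
tgt=lambda nx,nz,pi:(M+nx*eh+[0,0,nz-141]-(R.from_euler('z',H)*R.from_euler('y',-np.radians(pi))).apply([41,0,1]))
for nx,nz,pi in((0,141,-13),(0,140,-20),(1,139,-27),(1,138,-34),(1,138,-41),(1,138,-48)):
    o1=tgt(nx,nz,pi);print(pi,*scoopto(*o1,pi,yaw=np.degrees(H-TY),world=True))
s=pose()[2];print(s["joints"],s["force"])
c=camera_info("wrist");p,d=capture("wrist");np.savez("w10.npz",p=p,d=d,M=c["camera_from_world"])
hmap(c,p,d,x=(-70,40),y=(-34,34),st=4,o=M,ex=eh,ey=np.array([-eh[1],eh[0],0]))
E
```

```text
time_s: 19.95
eef_pos: [486.9, -45.2, 224.5]
ee_rot: [-0.003, 0.997, -0.061, -0.043]
force: [-0.4, 1.0, -1.0]
grip_width: 0.149
grip_force: 88.0
-13 [ 0.017 -0.005 -0.   ] [-0.001 -0.002  0.   ]
-20 [ 0.118 -0.005 -0.064] [-0.001 -0.157  0.   ]
-27 [ 0.237 -0.005 -0.117] [-0.001 -0.313  0.   ]
-34 [ 0.353 -0.005 -0.155] [-0.001 -0.468  0.   ]
-41 [ 0.473 -0.005 -0.188] [-0.001 -0.624  0.   ]
-48 [ 0.596 -0.005 -0.207] [-0.   -0.78  0.  ]
[-0.32427399  0.30073946  1.58521953 -0.01723327  1.33985162  1.37299152] [-0.37501226  1.00599148 -0.95986078]
    40 -129  -86  -85  -67  -54  -46  -41  -38  -38  -38  -41  -47  -54  -73  -86  -86 -129 
    36 -130  -88  -87  -56  -47  -38  -10   -8   -8   -8  -10  -40  -48  -59  -88  -88 -130 
    32 -130  -89  -88  -15  -10   -6   -3   -0   -1   -1   -2   -6  -10  -12  -89  -89 -129 
    28    .    .  -15   -9   -2    3    6    8    8    8    5    2   -3  -10  -15    . -130 
    24    .  -17  -10   -1    6    9#  10#   9#   9    9    9#   9#   6   -1  -12  -17    . 
    20    .  -12   -3    7    7# -13  -14  -41  -53  -26  -25  -26    7    7#  -5
[... 1356 characters left out ...]
 144  144  145  143    9#  10#  28# 147  121  116 
   -44  123  117  144  113  112  111  113  139  139  139  119  110  113  112  145  116  121 
   -48  124  119  114  106   18#  79   86   99  100  101   91   80   12#  31# 112  117  122 
   -52  121  120  119   80   80   14# 102   76   72   74   98   12#  79   79  119  119  121 
   -56  121  120  119   34#  13#  13# 102  110  111  111  103   13#  13#  30#   .  120  121 
   -60  123  121    .   34#  25#  28#  35#  35#  36#  37#  35#  27#  26#  33#   .  120  122 
   -64  126  122    .    .   16#  16# 103   15#  15#  15# 103   16#  16#  17#   .  121  125 
   -68  126  123    .    .    .    .  102    .    .    .  102    .    .    .    .    .  125
```

```bash
python3 -m crank '[[0,0,0,0,0,0,1],[0.118,-0.005,-0.064,0,-0.157,0,1],[0.237,-0.005,-0.117,0,-0.313,0,1],[0.237,-0.005,-0.117,0,-0.313,0,1],[0.237,-0.005,-0.117,0,-0.313,0,1],[0.237,-0.005,-0.117,0,-0.313,0,1]]' 90;python3 - <<'E'
from h import *
H=-.122;eh=np.array([np.cos(H),np.sin(H),0]);M=np.array([547,-52,141.])
c=camera_info("wrist");p,d=capture("wrist");np.savez("w11.npz",p=p,d=d,M=c["camera_from_world"])
hmap(c,p,d,x=(-70,40),y=(-34,34),st=4,o=M,ex=eh,ey=np.array([-eh[1],eh[0],0]))
cv2.imwrite("pics/w11.png",p[:,:,::-1])
E
```

```text
time_s: 20.6
eef_pos: [510.9, -47.6, 234.9]
ee_rot: [-0.01, 0.985, -0.06, -0.164]
force: [-1.3, -0.5, -0.4]
grip_width: 0.153
grip_force: 88.1
    40 -130  -86  -85  -67  -54  -46  -41  -38  -37  -38  -41  -46  -55  -69  -86  -86 -130 
    36 -130  -88  -88  -57  -45  -33  -19  -12  -12  -12  -21  -35  -46  -60  -88  -89 -129 
    32 -129  -89  -89  -45  -14   -6   -3   -1   -0   -0   -3   -7  -20  -47  -89  -89 -130 
    28 -130  -89  -88  -11   -3    3    6    8    8    8    6    3   -4  -12  -88  -89 -130 
    24 -130  -89  -11   -1    6    9#  10#  10#  10#  10#   9#   9#   6   -2  -13  -89 -130 
    20 -129  -12   -4    6    7#   7    .    .    .    .    .    7    7#   6   -4  -13 -129 
    16 -130   -7    4    6#   .    .    .    .    .    .    .    .    .    6#   3   -6 -130 
    12 -130   -5    3#   .    .    .    .    .    .    .    .    .    .    2    3#  -7 -130 
     8 -130    1#   1  155  155  156  155  -46  -42  -41  -40  156  156  155    1   -0#-129 
     4 -129   -1  -30  150  151  151  151  -51  -48  -42  151  151  151  150  -27   -1#-129 
     0    .   -3  -24  139 
[... 945 characters left out ...]
  21#  20#  20#  20#  20#  20#  42#   .    .    . 
   -44    .    .    .   43#  22#  22#  22#  23#  24#  23#  23#  23#  22#  43#   .    .    . 
   -48    .    .    .   45#  41#  27#  42#  26#  26#  27#  26#  42#  26#  46#   .    .    . 
   -52    .    .    .   32#  27#  28#  27#  27#  27#  27#  27#  27#  28#  31#   .    .    . 
   -56    .    .    .   28#  29#  29#  29#  29#  29#  29#  29#  29#  29#  30#   .    .    . 
   -60    .    .    .    .    .    .    .    .    .    .    .    .    .    .    .    .    . 
   -64    .    .    .    .    .    .    .    .    .    .    .    .    .    .    .    .    . 
   -68    .    .    .    .    .    .    .    .    .    .    .    .    .    .    .    .    .
```

View pics/w11.png

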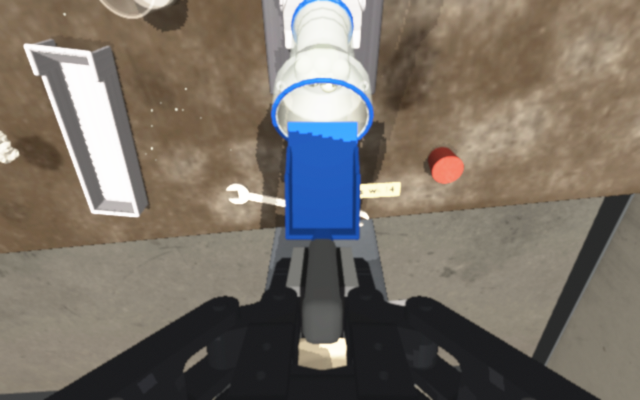

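The picture shows the scoop empty, the tray empty, and the bench clear of balls, with the mouth ring at (323,110). So all five balls are in the tube and I return the scoop.

Run:
```python
from h import *
print(scoopst())
H=-.122;eh=np.array([np.cos(H),np.sin(H),0]);M=np.array([547,-52,141.])
print(scoopto(*(M-43*eh+[0,0,50]),0,yaw=np.degrees(H-TY),world=True))
```

```text
('o', array([  62.5, -221.5,  157.8]), 'nose', array([  99.2, -217.2,  140.1]), 'rv deg', array([-1.6, 26.9,  6.5]), 'F', array([-0.1,  0.3, -0.6]), 't', 20.65)
(array([-0.474, -0.   , -0.1  ]), array([-0.   ,  0.599, -0.   ]))
```

```bash
python3 -m crank '[[-0.1,0,-0.28,0,0,0,1],[-0.2,0,-0.3,0,0.15,0,1],[-0.3,0,-0.25,0,0.3,0,1],[-0.4,0,-0.18,0,0.45,0,1],[-0.474,0,-0.1,0,0.599,0,1],[-0.474,0,-0.1,0,0.599,0,1],[-0.474,0,-0.1,0,0.599,0,1]]' 90;python3 - <<'E'
from h import *
print(scoopst());print(scoopto(-35,-.3,120,0))
E
```

```text
time_s: 21.35
eef_pos: [469.8, -42.7, 260.5]
ee_rot: [0.004, 0.996, -0.061, 0.069]
force: [0.9, 0.7, -0.7]
grip_width: 0.153
grip_force: 88.0
('o', array([  56.2, -222.4,  191.4]), 'nose', array([  97. , -217.7,  192.4]), 'rv deg', array([-0. ,  0. ,  6.6]), 'F', array([ 0.9,  0.7, -0.7]), 't', 21.35)
(array([-0.741, -2.352,  0.617]), array([-0.02 ,  0.001,  0.146]))
```

Gone straight in y first, then down.

```bash
python3 -m crank '[[-0.2,-0.2,0,0,0,0.05,1],[-0.4,-0.5,0,-0.01,0,0.1,1],[-0.6,-0.8,0,-0.02,0,0.146,1],[-0.7,-1,0.1,-0.02,0,0.146,1]]' 90 >/dev/null;python3 -m crank '[[0,-0.4,0.1,0,0,0,1],[0,-0.8,0.3,0,0,0,1],[0,-1,0.4,0,0,0,1],[0,-1,0.4,0,0,0,1],[0,-1,0.4,0,0,0,1]]' 90;python3 - <<'E'
from h import *
print(scoopst());print(scoopto(-35,-.3,45,0))
E
```

```text
time_s: 22.25
eef_pos: [444.5, 160.8, 200.5]
ee_rot: [0.008, 0.991, -0.118, 0.068]
force: [-0.4, -0.2, -0.2]
grip_width: 0.151
grip_force: 88.1
('o', array([-16.2, -34.6, 131.5]), 'nose', array([ 24.8, -34.5, 132.4]), 'rv deg', array([-0. ,  0.1,  0.1]), 'F', array([-0.4, -0.2, -0.2]), 't', 22.25)
(array([-0.306, -0.343,  0.831]), array([0.   , 0.003, 0.001]))
```

```bash
python3 -m crank '[[-0.2,-0.2,0.1,0,0,0,1],[-0.306,-0.343,0.3,0,0,0,1],[-0.306,-0.343,0.6,0,0,0,1],[-0.306,-0.343,0.83,0,0,0,1],[-0.306,-0.343,0.83,0,0,0,1],[-0.306,-0.343,0.83,0,0,0,1],[-0.306,-0.343,0.83,0,0,0,1]]' 90;python3 - <<'E'
from h import *
print(scoopst());print(scoopto(-35,-.3,3.8,0))
c=camera_info("wrist");p,d=capture("wrist");hmap(c,p,d,x=(-30,20),y=(-32,32))
E
```

```text
time_s: 22.95
eef_pos: [434.5, 198.4, 115.6]
ee_rot: [0.008, 0.99, -0.119, 0.07]
force: [-1.1, -0.2, -1.2]
grip_width: 0.147
grip_force: 88.1
('o', array([-34.6,  -0.4,  46.6]), 'nose', array([ 6.4, -0.4, 47.6]), 'rv deg', array([ 0.1, -0. , -0. ]), 'F', array([-1.1, -0.2, -1.2]), 't', 22.95)
(array([-0.064, -0.001,  0.423]), array([-0.002, -0.001, -0.001]))
    20   -0   25   25    3    3    2    3    3    2    2    2    3    2    3    3    3    3    3   25   24   -0   -1 
    17   -1   24   25    3    2    3    2    3    3    3    2    3    3    2    3    2    2    3   25   24   -1   -1 
    14   -0   24   26    3    3    2    3    3    3    3    3    3    2    3    3    2    3    3   25   25   -1   -0 
    11   -0   25   25    3    2    3    3    3    3    2    3    2    3    2    3    3    3    3   25   25   -1   -0 
     8   -0   25   25    3    3    3    2    2    3    2    3    2    2    2    3    2    3    2   25   26   -0   -0 
     5   -0   26   26   35   44#  44#  44#  45#  44#  44#  44#  45#  44#  44#  44   44#  44#  44#  25   25   -1   -0 
     2   -1   25   26   44   45
[... 565 characters left out ...]
   -0   24   25   54   54#  46#  46#  46#  46#  46#  46#  46#  46#  45#  46#  46#  46#  55#  26   26   -1   -0 
   -16   -0   24   26   55   56#  46#  46#  46#  46#  46#  46#  46#  46#  46#  46#  46#  46#  57#  26   25   -0   -0 
   -19   -1   25   26   59   58#  46#  46#  46#  46#  46#  46#  46#  46#  46#  46#  46#  47#  58#  26   25   -0   -1 
   -22   -0   25   26   61   60#  46#  46#  46#  46#  46#  46#  46#  46#  46#  46#  46#  47#  61#  26   25   -0   -0 
   -25   -0   25   26   66   63#  46#  46#  47#  46#  46#  46#  46#  46#  46#  47#  46#  47#  66#  27   25   -0   -0 
   -28   -1   25   25   65   63#  47#  47#  47#  46#  47#  46#  47#  47#  47#  46#  47#  47#  66#   .   25   -1   -0
```

```bash
python3 -m crank '[[-0.02,-0.001,0.12,0,0,0,1],[-0.035,-0.001,0.25,0,0,0,1],[-0.05,-0.001,0.34,0,0,0,1],[-0.058,-0.001,0.39,0,0,0,1],[-0.06,-0.001,0.41,0,0,0,1],[-0.062,-0.001,0.422,0,0,0,1],[-0.062,-0.001,0.422,0,0,0,1]]' 90;python3 - <<'E'
from h import *
print(scoopst())
E
```

```text
time_s: 23.7
eef_pos: [433.6, 199.3, 73.4]
ee_rot: [0.008, 0.991, -0.118, 0.069]
force: [-13.1, 1.4, 22.5]
grip_width: 0.154
grip_force: 91.8
('o', array([-35.8,   0.3,   4.4]), 'nose', array([5.2, 0.3, 5.4]), 'rv deg', array([ 0.1, -0. ,  0. ]), 'F', array([-13.1,   1.4,  22.5]), 't', 23.7)
```

```bash
python3 -m crank '[[-0.005,0,-0.006,0,0,0,1],[-0.005,0,-0.006,0,0,0,1],[-0.005,0,-0.006,0,0,0,0.6],[-0.005,0,-0.006,0,0,0,0.3],[-0.005,0,-0.006,0,0,0,0],[-0.005,0,-0.006,0,0,0,0],[-0.005,0,-0.006,0,0,0,0],[-0.005,0,-0.006,0,0,0,0]]' 90;python3 -m crank '[[0,0,-0.2,0,0,0,0],[0,0,-0.5,0,0,0,0],[0,0,-0.9,0,0,0,0],[0,0,-1,0,0,0,0],[0,0,-1,0,0,0,0]]' >/dev/null; python3 -m crank '[[0.1,0,-0.4,0,-0.18,0,0],[0.3,0,-0.7,0,-0.18,0,0],[0.5,0.2,-0.7,0,-0.18,0,0],[0.7,0.4,-0.7,0,-0.18,0,0],[0.7,0.4,-0.7,0,-0.18,0,0]]';python3 - <<'E'
from h import *
c=camera_info("wrist");p,d=capture("wrist");np.savez("w12.npz",p=p,d=d,M=c["camera_from_world"])
hmap(c,p,d,x=(-90,30),y=(-30,30),st=4)
# tube interior seen in tube frame
H=-.122
P=cloud(c,d)-FL;ah=P@AX;xx=np.cross([-np.sin(H),np.cos(H),0],AX)
print("tube mouth pix",proj(c,FL+92*AX))
E
```

```text
time_s: 24.5
eef_pos: [432.8, 198.9, 71.8]
ee_rot: [0.008, 0.991, -0.118, 0.068]
force: [-0.3, 1.0, 0.3]
grip_width: 1.003
grip_force: 0.0
time_s: 25.5
eef_pos: [469.2, 146.9, 248.2]
ee_rot: [0.0, 0.993, -0.12, -0.003]
force: [0.6, -0.4, 0.1]
grip_width: 1.0
grip_force: 0.0
    30   24   17    3    3    2    3    2    3    3    2    2    2    3   25    0 
    26   25   17    3    3    3    2    3    2    2    3    2    2    3   25   -0 
    22   25   18    3    3    3    3    3    2    3    3    2    2    3   25   -1 
    18   25   23    3    3    3    3    2    2    2    3    3    2    3   26    0 
    14   25   21    2    3    2    2    2    3    2    2    3    3    2   25   -0 
    10   25   17    3    3    3    3    3    3    2    2    2    3    3   26    0 
     6   25   18    4    4    4    4    4    4    4    4    4    4    4   26   -0 
     2   25   23    4#   4#   4#   4#   5#   4#   5#   4#   5#   4#   4#  25   -1 
    -2   25   15    4#   4#   4#   4#   4#   5# 308  309  312  313  315  317  320 
    -6  295  295  305    6#   5# 288  288  306  308  310  311  313  315  316  
[... 1042 characters left out ...]
   43   38#  17#  18#  17#  19#  26   -0 
   -62   25   25   24#  24   24   66   79   79   72   46   24   24    3   25   -1 
   -66   25   25    .    .    .   93   97   99   94   67    .    3    3   25   -1 
   -70   25   24    3    3    3   99  100  100   99   63    3    3    3   25   -0 
   -74   24   23    3    3    1   99  100  100   98   64    2    3    2   25    0 
   -78   26   15    3    2    .   98   99   99   97    3    2    3    3   26   -0 
   -82   26   17    4    2    .    .    .    .    2    3    2    3    2   25   -1 
   -86   25   24   18   18    .    .    .    .   16   16   19   18   17   25   -0 
tube mouth pix (np.float64(602.470590150519), np.float64(20.148341470553788))
```

The scoop lies flat in the tray, released. Next I check the tube and the balls inside it.

```bash
python3 -m crank '[[0,0.4,-0.1,0,0.19,0,0],[0,0.7,-0.2,0,0.38,0,0],[0,1,-0.2,0,0.556,-0.1,0],[0,1,-0.2,0,0.556,-0.1,0]]' >/dev/null; python3 -m crank '[[0.2,0.4,0,0,0,0,0],[0.3,0.8,0,0,0,0,0],[0.3,0.95,0,0,0,0,0],[0.3,0.95,0,0,0,0,0],[0.3,0.95,0,0,0,0,0]]';python3 - <<'E'
from h import *
c=camera_info("wrist");p,d=capture("wrist");np.savez("w13.npz",p=p,d=d,M=c["camera_from_world"])
print(proj(c,FL+92*AX),proj(c,FL))
u,v=proj(c,FL+92*AX);u=int(u);v=int(v)
x,f,n=tubefit(p,c,FL+74*AX,RT,roi=(u-60,v-55,u+60,v+60));print(x,f,n)
H=-.122;ey=np.array([-np.sin(H),np.cos(H),0]);ex=np.cross(ey,AX)
P=cloud(c,d)-FL;h=P@AX;X=P@ex;Y=P@ey
for a in np.arange(30,-30,-3):
    r=""
    for b in np.arange(30,-30,-3):
        k=(X>=a-3)&(X<a)&(Y<=b)&(Y>b-3)&(h>20)&(h<100);r+=f"{np.median(h[k]):4.0f}" if k.any() else "   ."
    print(r)
E
```

```text
time_s: 26.45
eef_pos: [456.2, -45.1, 283.2]
ee_rot: [0.025, 0.974, -0.077, 0.213]
force: [0.2, 1.0, -0.2]
grip_width: 0.999
grip_force: 0.0
(np.float64(310.2828041080492), np.float64(163.5962449147035)) (np.float64(310.55829658405196), np.float64(148.3263480872193))
[-1.6400e+00  3.2040e+00  6.8856e+01 -3.3000e-02 -2.1000e-02] 1.1042557804293152 568
   .   .   .   .   .  80  86  89  91  92  92  91  91  89   .   .   .   .   .   .
   .   .   .   .  92  92  92  91  92  91  91  92  91  91  91  92   .   .   .   .
   .   .   .  92  92  92  63  62  61  60  60  61  62  76  92  92  86   .   .   .
   .   .  93  92  90  64  60  58  57  56  55  56  58  60  63  91  92  92   .   .
   .  93  92  66  63  59  56  53  53  37  37  53  55  56  59  62  90  92  92   .
   .  92  91  63  59  55  36  38  37  38  38  38  37  53  56  59  64  92  93   .
  91  92  65  60  56  37  38  38  38  38  38  38  37  37  37  56  60  65  92  92
  92  88  63  57  54  37  38  38  38  38  38  38  37  37  36  54  57  64  91  92
  92  71  62  56  46  47  46  38  38  44  44  38  38  38  37  36  56  62  76  92
  92  73  60  56  
[... 172 characters left out ...]
  45  46  48  48  47  48  49  49  48  56  61  82  92
  92  83  63  57  51  45  47  48  48  46  51  52  51  48  47  51  58  63  82  93
  92  87  64  60  54  43  48  49  49  48  53  54  53  52  47  55  61  66  91  92
   .  92  80  63  58  54  48  48  48  48  54  54  53  43  55  59  64  78  92   .
   .  93  91  74  63  58  55  51  46  40  51  52  54  55  59  63  76  91  92   .
   .   .  93  90  76  63  59  58  55  55  55  56  58  61  64  75  87  92   .   .
   .   .   .  92  91  79  66  63  61  61  61  62  63  66  79  92  92   .   .   .
   .   .   .   .  92  92  87  80  79  78  75  78  82  84  93  91   .   .   .   .
   .   .   .   .   .   .  92  93  92  92  92  92  92  92   .   .   .   .   .   .
```

```bash
python3 -c "
from rig import ticket;print(ticket.finish_job())"
```

```text
the job is handed in; nothing more can be done
None
```

I handed the job in at about 26 s: the tube is fully home on the spigot (rim 92 mm above the flange by depth reading), all five balls are inside it, the scoop lies flat in the tray, and nothing spilled; no verdict came back.

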